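# Make up the condiment caddies for two buffet tables

### The arm

A 7-joint arm with a two-finger parallel gripper is mounted at the origin on the work surface. World frame = base frame: x ahead of the robot, y to its left, z up, the work surface at z = 0. Lengths are in m, angles in degrees, forces in N, time in s.
With the tool pointing down it reaches from about 0.4 to 0.85 m from the base axis. Payload 4.5 kg.
Tool frame: the origin (TCP) lies midway between the tips of the shut fingers; the grasp point (between the pads) lies 19 mm behind it (r.tcp_to_grasp is the distance from the TCP to the grasp point, in m); z points along the fingers, x is the direction in which the jaws open and shut, and the axes are right-handed (so a half turn about z gives the same grasp; the last joint's range is limited). The gripper opens to 85 mm and grips with 20 to 120 N. Pads are 22 mm wide; open, the fingers measure 114 mm over their backs; the gripper's body (76 mm by 85 mm) begins 54 mm behind the grasp point. The pads swing forward as they close: fully open they stand 13 mm farther back than shut.
Start: joints at [-70.772, 39.483, -11.15, 89.685, 9.013, 51.709, -12.324], TCP at [0.186, 0.597, 0.206] pointing down, gripper open.
Joint ranges: [-172.22, 172.22], [-26.19, 119.32], [-84.43, 86.54], [7.71, 146.69], [-57.33, 237.33], [2.42, 119.75], [-152.13, 152.13]. Speed limits (degrees/s): [147.25, 147.25, 180, 180, 180, 180, 180].

### API

Orientations are given as a 3x3 rotation matrix whose columns are the frame's x, y, z axes.
In Python, from station import r gives the robot as it stands.
- The arm moves only by the tool step_arm, never from a script. Its arguments are lists of equal length, an entry for each row: "offset": the shift along the tool's x, y, z in mm, a list of three; "turn": the turn about the tool's z in rad. A call has 1 to 12 rows; each row shifts and turns the pose as measured when the row begins, along the tool's axes as they then stand; what a row does not reach is not made up. A row lasts 1/12 s, in which the tool goes at most 41.7 mm and 7.16 degrees, less where a joint would pass 70% of its speed; a pose out of reach is approached as far as the arm can. A call with a gripper value outside its range is refused whole. "jaw" is the finger opening in mm, from 0 to 85.4, set as the call begins (left out, the last holds). The fingers move at their own pace and stop on an object; the grip force is fixed at half the most. Time passes only in rows, so rows that do not move let the fingers close. It gives the time, the measured TCP pose, the force and the opening at its end, in the units of the state.
- r.sense(): the state, without advancing time (a new reading comes with each control period).
- r.snapshot(name): name is "side" or "top" or "wrist"; returns a dict with "color" (420x560x3 uint8, red, green, blue), "fx", "fy", "cx", "cy" (pixels), "R" (3x3) and "t" (3): a world point X has camera coordinates R X + t. Camera axes: x right, y down, z forward; pixel columns grow to the right and rows downward; lengths in m; the calibration is good to about 2 mm. The wrist camera is an equidistant fisheye: a pixel r from the principal point sees the ray r / f radians off the axis. A picture is of the moment at which its call begins. There is no depth.
- r.job_done(): hands the job in, once; it reports no verdict.
The state is a dict: "t": time; "joints": joint angles; "dq": joint speeds; "tau": joint torques, N m; "ee_pos": TCP position; "eef_rot": TCP orientation; "force": force on the tool from outside, world axes, zero at the start; "ft_torque": the same for the moment, N m; "gripper_width": finger opening in m.
Only numpy, scipy, OpenCV 4.12 (cv2) and the standard library are available. Lean on these libraries where they do the work, as an engineer would, in place of code of your own. Each camera call takes 0.05 s, during which the arm holds its last target. There are 200 camera calls.

### The job

Make up the two condiment caddies for the buffet: the salt shaker, the pepper shaker and the mustard bottle go in the blue caddy, the jam and the honey in the red one. Stand each upright on the floor of a compartment of its own, in any order, setting it down without dropping it. Leave the green relish jar, the candle and the spoon beaker standing where they are.

Things in the scene. Friction and masses are not known exactly. Their poses are not given: they have to be found in the camera images.
- salt: Salt shaker, white with a white cap and a thin steel ring: straight cylinder 42 mm diameter to 70 mm height, domed cap, 86 mm high in all, about 130 g. Stands upright on the table; origin at the centre of its underside, z up, round, so yaw does not matter.
- pepper: Pepper shaker, dark brown wood with a black cap and a thin steel ring: straight cylinder 42 mm diameter to 70 mm height, domed cap, 86 mm high in all, about 130 g. Stands upright on the table; origin at the centre of its underside, z up, round, so yaw does not matter.
- mustard: Mustard bottle, all yellow with a pale paper band: straight cylinder 50 mm diameter to 74 mm height, then a narrow pointed nozzle, 102 mm high in all, about 220 g. Stands upright on the table; origin at the centre of its underside, z up, round, so yaw does not matter.
- jam: Closed glass jar, dark red jam, pale paper band and red screw lid: straight cylinder 54 mm diameter (lid and glass flush), 75 mm high in all. Stands upright on the table; origin at the centre of its underside, z up, round, so yaw does not matter. About 250 g.
- honey: Closed glass jar, amber honey, pale paper band and brass-coloured screw lid: straight cylinder 54 mm diameter (lid and glass flush), 75 mm high in all. Stands upright on the table; origin at the centre of its underside, z up, round, so yaw does not matter. About 250 g.
- caddy_blue: Blue plastic caddy: low open tray, fixed, 236 mm long (its x) by 82 wide (y) by 30 high; 3 compartments in a row, each 72 x 72 mm inside, walls 5 mm, inner floor 5 mm above the table. Origin: centre of its underside; compartment centres at x = -77, 0 and +77 mm, y = 0. Long axis roughly away from the robot; stands to the robot's left or right.
- caddy_red: Red plastic caddy: low open tray, fixed, 159 mm long (its x) by 82 wide (y) by 30 high; 2 compartments in a row, each 72 x 72 mm inside, walls 5 mm, inner floor 5 mm above the table. Origin: centre of its underside; compartment centres at x = -38.5 and +38.5 mm, y = 0. Long axis roughly away from the robot; stands to the robot's left or right.
- relish: Closed glass jar, green relish, pale paper band and green screw lid: straight cylinder 54 mm diameter (lid and glass flush), 75 mm high in all. Stands upright on the table; origin at the centre of its underside, z up, round, so yaw does not matter. A bystander: to be left standing where it is.
- candle: Blue glass with a cream candle in it, 56 mm diameter at the rim, 60 mm high. Stands upright on the table; origin at the centre of its underside, z up, round, so yaw does not matter. A bystander: to be left standing where it is.
- beaker: Steel beaker with three teaspoon handles sticking out, 56 mm diameter, beaker 80 mm and spoons 100 mm high. Stands upright on the table; origin at the centre of its underside, z up, round, so yaw does not matter. A bystander: to be left standing where it is.
Things that resemble listed ones, but are neither listed nor needed, are in the scene too. Several things have the shape of the caddy_blue; the one meant has the colours described above.

How it is judged (in metres and radians):
At the end, for the whole second after the job is handed in: Salt, pepper and mustard in the blue caddy, jam and honey in the red one, each alone in a compartment, on its floor, upright within 0.12 rad, within 18 mm of the compartment centre along both caddy axes (true of anything wholly inside), released and at rest (y of salt in the frame of caddy_blue between -0.018 and 0.018 m and (x of salt in the frame of caddy_blue between -0.095 and -0.059 m or x of salt in the frame of caddy_blue between -0.018 and 0.018 m or x of salt in the frame of caddy_blue between 0.059 and 0.095 m) and z of salt in the frame of caddy_blue between 0.002 and 0.009 m and angle between each of salt, pepper, mustard, jam, honey's own z axis and vertical below 0.12 rad and linear speed of each of salt, pepper, mustard, jam, honey below 0.02 m/s and angular speed of each of salt, pepper, mustard, jam, honey below 0.2 rad/s and contact force between each of salt, pepper, mustard, jam, honey and the fingers below 0.01 N and y of pepper in the frame of caddy_blue between -0.018 and 0.018 m and (x of pepper in the frame of caddy_blue between -0.095 and -0.059 m or x of pepper in the frame of caddy_blue between -0.018 and 0.018 m or x of pepper in the frame of caddy_blue between 0.059 and 0.095 m) and z of pepper in the frame of caddy_blue between 0.002 and 0.009 m and y of mustard in the frame of caddy_blue between -0.018 and 0.018 m and (x of mustard in the frame of caddy_blue between -0.095 and -0.059 m or x of mustard in the frame of caddy_blue between -0.018 and 0.018 m or x of mustard in the frame of caddy_blue between 0.059 and 0.095 m) and z of mustard in the frame of caddy_blue between 0.002 and 0.009 m and y of jam in the frame of caddy_red between -0.018 and 0.018 m and (x of jam in the frame of caddy_red between -0.0565 and -0.0205 m or x of jam in the frame of caddy_red between 0.0205 and 0.0565 m) and z of jam in the frame of caddy_red between 0.002 and 0.009 m and y of honey in the frame of caddy_red between -0.018 and 0.018 m and (x of honey in the frame of caddy_red between -0.0565 and -0.0205 m or x of honey in the frame of caddy_red between 0.0205 and 0.0565 m) and z of honey in the frame of caddy_red between 0.002 and 0.009 m and horizontal distance between each of pepper, mustard and salt above 0.045 m and horizontal distance between mustard and pepper above 0.045 m and horizontal distance between honey and jam above 0.045 m); the robot touches nothing.
It fails at once if the relish jar, the candle glass or the spoon beaker is pushed more than 30 mm from its place or tipped over (distance of any of relish, candle, beaker from where it was at the start of the episode above 0.03 m or angle between any of relish, candle, beaker's own z axis and vertical above 0.35 rad).
It fails at once if one of the five condiments is dropped or knocked flying (moves faster than 0.9 m/s without being held, about a 40 mm fall) ((linear speed of salt above 0.9 m/s and contact force between salt and the fingers below 0.01 N) or (linear speed of pepper above 0.9 m/s and contact force between pepper and the fingers below 0.01 N) or (linear speed of mustard above 0.9 m/s and contact force between mustard and the fingers below 0.01 N) or (linear speed of jam above 0.9 m/s and contact force between jam and the fingers below 0.01 N) or (linear speed of honey above 0.9 m/s and contact force between honey and the fingers below 0.01 N)).
It also fails if it takes over 128 s, if anything falls off the work surface, if the arm or the gripper's body presses on something with over 40 N, if the wrist force passes 120 N, or if a joint passes its speed limit or range.

## Working session

There is one attempt and no reset: what is moved stays moved. The work goes in short steps, Python scripts to look and compute and a tool call to move; the robot and the scene stay as the last step left them, time stands still between calls to the robot, and variables do not carry over. Pictures are saved under pics/ and viewed, about 12 in all and at most 16, crops included, and the job is handed in when it is done.

Besides the shell and the picture viewer there is one more tool, called after "Emit:" by a JSON object that holds its "op" and its "data". step_arm: Moves the arm, as the interface text tells. Its arguments: {"type":"object","properties":{"offset":{"type":"array","items":{"type":"array","items":{"type":"number"}}},"turn":{"type":"array","items":{"type":"number"}},"jaw":{"type":"number"}},"required":["offset","turn"]}

```bash
ls; mkdir -p pics
python3 - <<'E'
from station import r
import cv2,pickle
d={}
for n in("top","side","wrist"):
    s=r.snapshot(n);d[n]=s;cv2.imwrite(f"pics/{n}0.png",s["color"][:,:,::-1]);print(n,s["fx"],s["fy"],s["cx"],s["cy"],s["R"],s["t"])
pickle.dump(d,open("d0.pkl","wb"))
print(r.sense(), r.tcp_to_grasp)
E
```

```text
pics
top 409.68205580533026 409.68205580533026 283.4572712658751 203.59805409939392 [[-0.06123313 -0.99811883  0.00305178]
 [-0.97636144  0.0592628  -0.20786116]
 [ 0.20728928 -0.01570762 -0.97815358]] [0.04167987 0.46842003 0.88862198]
side 455.4534140826329 455.4534140826329 283.4727760447692 210.40157086626297 [[ 0.80726443 -0.58996967 -0.01612253]
 [-0.38916198 -0.51156137 -0.76606652]
 [ 0.44370835  0.62469253 -0.64255906]] [-0.34729638  0.22432526  0.96124688]
wrist 325.19226210127806 325.19226210127806 273.5748686133561 209.9045218791159 [[ 0.29736941  0.95476104 -0.00166783]
 [ 0.91627542 -0.28489085  0.28156094]
 [ 0.26834827 -0.0852558  -0.9595419 ]] [-0.62457307 -0.03706601  0.37793024]
{'t': 0.15, 'joints': array([-70.77306615,  39.52358378, -11.14574937,  89.72831272,
         9.0122994 ,  51.7104566 , -12.32675742]), 'dq': array([ 0.00952406, -0.25118837,  0.00926029, -0.1131454 , -0.02616201,
       -0.03897739,  0.08077153]), 'tau': array([-1.59311734e-03, -5.39938474e+01, -1.26856316e+00, -1.58718109e+01,
        9.24504711e-03,  6.47951238e-03, -5.22738588e-06]), 'ee_pos': array([0.18564057, 0.59625596, 0.20496605]), 'eef_rot': array([[ 2.97199172e-01,  9.54815451e-01, -3.26031717e-04],
       [ 9.54814475e-01, -2.97199335e-01, -1.36898740e-03],
       [-1.40402673e-03,  9.55621174e-05, -9.99999010e-01]]), 'force': array([ 0.36240489,  0.39129963, -0.71717868]), 'ft_torque': array([-0.02353175, -0.0249186 ,  0.03408383]), 'gripper_width': 0.08550320713830191} 0.0187
```

View pics/top0.png

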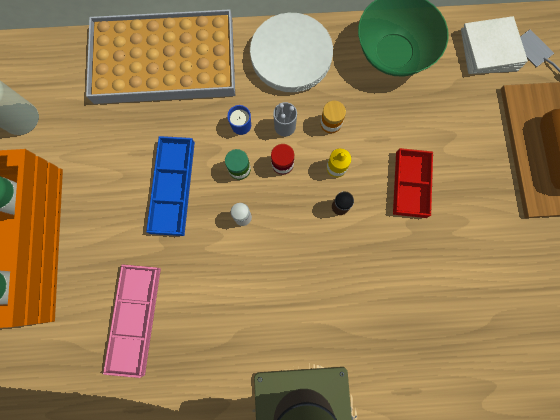

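View pics/side0.png

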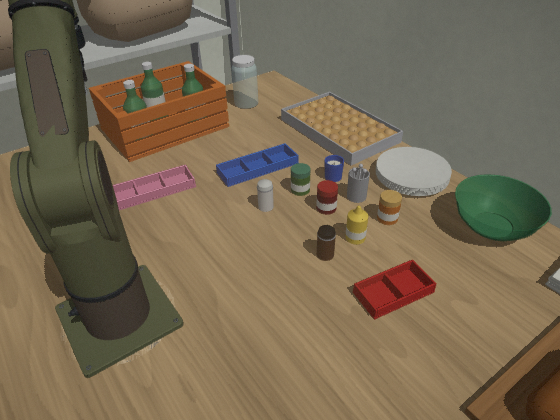

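Top view shows salt (240,213), pepper (343,203), mustard (340,161), jam (283,156), honey (333,114), relish (237,162), candle (239,119), beaker (285,119), blue caddy (171,186) and red caddy (414,183). The side view agrees. The pink tray is a decoy.

```bash
cat > h.py <<'E'
import numpy as np,cv2
def ray(s,uv,z,fish=False):
    uv=np.atleast_2d(uv).astype(float);p=(uv-[s["cx"],s["cy"]])/s["fx"]
    if fish:
        a=np.linalg.norm(p,axis=1,keepdims=True);d=np.hstack([p/np.maximum(a,1e-9)*np.sin(a),np.cos(a)])
    else: d=np.hstack([p,np.ones((len(p),1))])
    c=-s["R"].T@s["t"];w=d@s["R"]
    return (c+w*((z-c[2])/w[:,2])[:,None])[:,:2]
def blob(img,lo,hi,box):
    hsv=cv2.cvtColor(img,cv2.COLOR_RGB2HSV);m=cv2.inRange(hsv,np.array(lo),np.array(hi))
    k=np.zeros_like(m);x0,y0,x1,y1=box;k[y0:y1,x0:x1]=m[y0:y1,x0:x1]
    c=cv2.findContours(k,cv2.RETR_EXTERNAL,cv2.CHAIN_APPROX_NONE)[0]
    return max(c,key=cv2.contourArea)[:,0]
def go(sense,x,y,z,jaw=None):
    """offset mm in tool axes to world target; turn in rad to bring tool x to world yaw `jaw` deg"""
    R=sense["eef_rot"];o=R.T@(np.array([x,y,z])-sense["ee_pos"])*1000
    t=None
    if jaw is not None:
        a=np.degrees(np.arctan2(R[1,0],R[0,0]));t=-np.radians((jaw-a+90)%180-90)
    print("offset",o.round(1),"turn",t)
E
python3 - <<'E'
from h import *;import pickle
d=pickle.load(open("d0.pkl","rb"));s=d["top"];im=s["color"]
specs=dict(salt=((0,0,140),(179,50,255),(225,198,258,226),.078),
 pepper=((0,0,0),(179,255,60),(325,185,362,218),.078),
 mustard=((22,150,120),(34,255,255),(322,150,360,180),.074),
 jam=((0,170,60),(179,255,255),(265,140,300,168),.075),
 honey=((10,130,120),(22,255,255),(318,98,350,122),.075),
 relish=((50,80,40),(85,255,255),(220,145,255,178),.075))
for n,(lo,hi,b,z) in specs.items():
    c=blob(im,lo,hi,b);e=cv2.minEnclosingCircle(c)
    print(n,"px",np.round(e[0],1),round(e[1],1),cv2.boundingRect(c),"xy",ray(s,e[0],z).round(4))
for n,px,z in(("candle",(239,117),.06),("beaker",(285,113),.08)): print(n,ray(s,px,z).round(3))
for n,lo,hi,b in(("blue",(100,150,60),(125,255,255),(140,130,200,240)),("red",(0,150,60),(8,255,255),(385,140,440,225))):
    c=blob(im,lo,hi,b)
    for z in(.03,0):
        q=ray(s,c,z).astype(np.float32);rr=cv2.minAreaRect(q*1000);print(n,z,np.round(rr[0]),np.round(rr[1]),rr[2],cv2.boxPoints(rr).round().tolist())
big=cv2.resize(im[90:245,130:450],None,fx=2.5,fy=2.5,interpolation=cv2.INTER_CUBIC)
cv2.imwrite("pics/crop.png",big[:,:,::-1])
E
```

```text
salt px [241.5 213.5] 11.5 (231, 203, 21, 21) xy [[0.4473 0.1072]]
pepper px [342. 203.] 12.2 (332, 192, 21, 23) xy [[ 0.4575 -0.1162]]
mustard px [339.6 160.1] 12.1 (329, 150, 23, 23) xy [[ 0.5581 -0.1204]]
jam px [282.6 156.1] 12.6 (271, 144, 23, 24) xy [[0.5752 0.0087]]
honey px [334.1 111.8] 12.1 (322, 100, 24, 22) xy [[ 0.6763 -0.1181]]
relish px [236.5 161.1] 12.2 (225, 149, 24, 25) xy [[0.5697 0.114 ]]
candle [[0.683 0.105]]
beaker [[ 0.678 -0.003]]
blue 0.03 [536. 276.] [ 88. 237.] 83.08269500732422 [[413.0, 247.0], [649.0, 218.0], [659.0, 305.0], [424.0, 333.0]]
blue 0 [545. 284.] [ 90. 245.] 83.08271026611328 [[418.0, 254.0], [661.0, 224.0], [672.0, 314.0], [429.0, 343.0]]
red 0.03 [ 508. -296.] [ 89. 165.] 80.40473175048828 [[419.0, -326.0], [581.0, -354.0], [596.0, -266.0], [434.0, -238.0]]
red 0 [ 515. -306.] [ 92. 170.] 80.4047622680664 [[424.0, -338.0], [591.0, -366.0], [606.0, -275.0], [439.0, -247.0]]
```

View pics/crop.png

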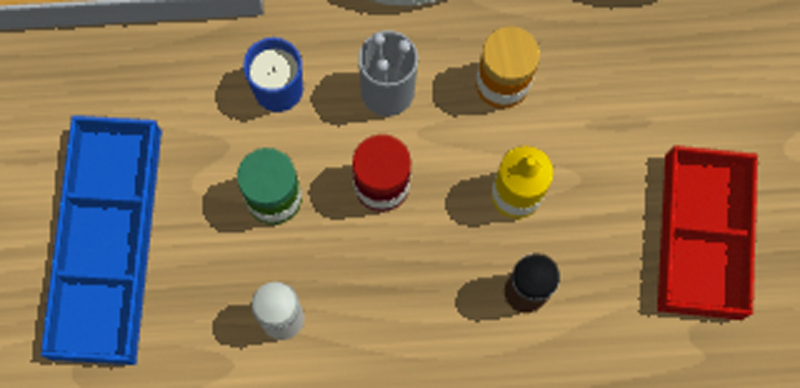

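Crop shows the trays' edges clearly: blue rim corners near crop px (72,117), (158,122), (135,362), (42,360); red ones near (670,150), (755,155), (748,318), (660,312).

Run:
```python
from h import *;import pickle
from station import r
d=pickle.load(open("d0.pkl","rb"));s=d["top"]
for n,c in(("red",[(674,150),(756,155),(749,318),(665,308)]),("blue",[(73,117),(155,122),(128,360),(42,360)])):
    q=ray(s,np.array(c)/2.5+[130,90],.03);print(n,q.round(3).tolist(),q.mean(0).round(3),cv2.minAreaRect((q*1000).astype(np.float32)))
go(r.sense(),.447,.107,.17,88)
```

```text
red [[0.589, -0.274], [0.579, -0.352], [0.421, -0.324], [0.435, -0.247]] [ 0.506 -0.3  ] ((507.11932373046875, -299.54486083984375), (78.66890716552734, 160.19967651367188), 79.84019470214844)
blue [[0.657, 0.303], [0.647, 0.224], [0.417, 0.252], [0.422, 0.331]] [0.536 0.277] ((534.8253784179688, 277.0615234375), (79.65950775146484, 236.97592163085938), 83.20665740966797)
offset [-389.4  395.    35.6] turn -0.26685165981570586
```

Emit:
{"op": "step_arm", "data": {"offset": [[0,0,0],[0,0,0],[-28,20,2],[-28,20,2],[-28,20,2],[-28,20,2],[-28,20,2],[-28,20,2],[-28,20,2],[-28,20,2],[-28,20,2],[-28,20,2]], "turn": [-0.09,-0.09,0,0,0,0,0,0,0,0,0,0], "jaw": 85}}

```text
t: 1.15
ee_pos: [0.3522, 0.2919, 0.1798]
eef_rot: [[0.095, 0.995, -0.007], [0.996, -0.095, 0.004], [0.004, -0.007, -1.0]]
force: [1.0, -0.5, 0.1]
gripper_width: 0.085
```

Emit:
{"op": "step_arm", "data": {"offset": [[-25,16,1],[-25,16,1],[-25,16,1],[-25,16,1],[-25,16,1],[-25,16,1],[-25,16,1],[0,0,0]], "turn": [0,0,0,0,0,0,0,0]}}

```text
t: 1.82
ee_pos: [0.4528, 0.0878, 0.1699]
eef_rot: [[0.107, 0.994, -0.008], [0.994, -0.107, -0.002], [-0.003, -0.007, -1.0]]
force: [0.7, -0.5, -0.2]
gripper_width: 0.085
```

Run:
```python
from h import *
from station import r
s=r.snapshot("wrist");cv2.imwrite("pics/w1.png",s["color"][:,:,::-1]);q=r.sense();print(q["ee_pos"],q["force"]);go(q,.447,.107,.04,83)
import pickle;pickle.dump(s,open("w1.pkl","wb"))
```

```text
[0.45173183 0.09066336 0.17005306] [-0.47024584  0.54329469  0.87489041]
offset [ 15.8  -5.4 130.1] turn 0.01735639993409524
```

View pics/w1.png

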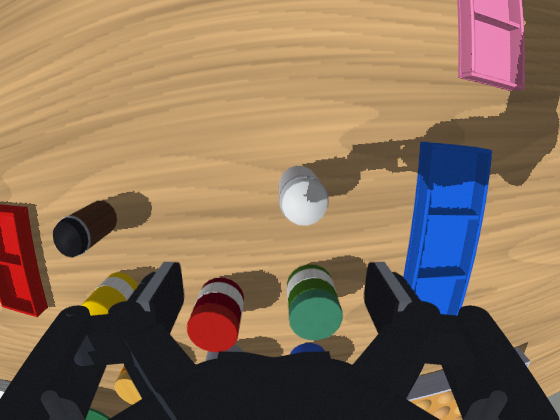

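Wrist view shows the salt cap (303,202), jam lid (214,328), relish lid (316,317), pepper cap (71,238), and the blue caddy's near rim corners (421,143) and (491,150).

Run:
```python
from h import *;import pickle
s=pickle.load(open("w1.pkl","rb"))
for n,p,z in(("salt",(304,203),.076),("jam",(214,328),.075),("relish",(316,317),.075),("pepper",(71,238),.076),("bl nearR",(421,143),.03),("bl nearL",(491,150),.03),("red a",(30,206),.03),("red b",(44,316),.03)):print(n,ray(s,p,z,True).round(4))
```

```text
salt [[0.4548 0.1133]]
jam [[0.574 0.015]]
relish [[0.5703 0.1168]]
pepper [[ 0.4654 -0.1167]]
bl nearR [[0.4172 0.2412]]
bl nearL [[0.4282 0.3327]]
red a [[ 0.4345 -0.2088]]
red b [[ 0.5917 -0.254 ]]
```

Emit:
{"op": "step_arm", "data": {"offset": [[10,-2,0],[10,-2,0],[0,0,20],[0,0,25],[0,0,25],[0,0,25],[0,0,20],[0,0,12],[0,0,5],[0,0,0]], "turn": [0,0,0,0,0,0,0,0,0,0]}}

```text
t: 2.7
ee_pos: [0.4465, 0.1394, 0.0349]
eef_rot: [[0.076, 0.997, -0.002], [0.997, -0.076, 0.016], [0.016, -0.003, -1.0]]
force: [0.1, -1.3, 1.7]
gripper_width: 0.085
```

Emit:
{"op": "step_arm", "data": {"offset": [[0,0,0],[0,0,0],[0,0,0],[0,0,0],[0,0,0],[0,0,0],[0,0,0],[0,0,0]], "turn": [0,0,0,0,0,0,0,0], "jaw": 25}}

```text
t: 3.37
ee_pos: [0.4479, 0.1436, 0.0387]
eef_rot: [[0.073, 0.997, 0.004], [0.997, -0.073, 0.02], [0.021, 0.002, -1.0]]
force: [-0.6, -0.1, -1.6]
gripper_width: 0.0415
```

Emit:
{"op": "step_arm", "data": {"offset": [[0,0,-15],[0,0,-25],[0,0,-25],[0,0,-10],[15,0,0],[25,0,0],[25,0,0],[25,0,0],[15,0,0],[5,0,0],[0,0,0]], "turn": [0,0,0,0,0,0,0,0,0,0,0]}}

```text
t: 4.28
ee_pos: [0.4548, 0.2511, 0.1179]
eef_rot: [[0.081, 0.997, -0.001], [0.997, -0.081, 0.016], [0.016, -0.003, -1.0]]
force: [0.1, -0.9, -2.4]
gripper_width: 0.0418
```

Emit:
{"op": "step_arm", "data": {"offset": [[0,0,0],[0,0,0],[0,0,0]], "turn": [0,0,0]}}

```text
t: 4.53
ee_pos: [0.4539, 0.2472, 0.1171]
eef_rot: [[0.084, 0.996, -0.004], [0.996, -0.084, 0.012], [0.012, -0.005, -1.0]]
force: [-0.3, -0.9, -0.8]
gripper_width: 0.0418
```

Run:
```python
from h import *
from station import r
s=r.snapshot("wrist");cv2.imwrite("pics/w2.png",s["color"][:,:,::-1]);q=r.sense();print(q["ee_pos"],q["force"],q["eef_rot"].round(3));go(q,.460,.287,.045,83)
import pickle;pickle.dump(s,open("w2.pkl","wb"))
```

```text
[0.45392935 0.24675402 0.11709813] [ 0.04711642  0.10147838 -2.06737295] [[ 0.084  0.996 -0.004]
 [ 0.996 -0.084  0.012]
 [ 0.012 -0.005 -1.   ]]
offset [39.8  3.  72.6] turn 0.03805403301101436
```

View pics/w2.png

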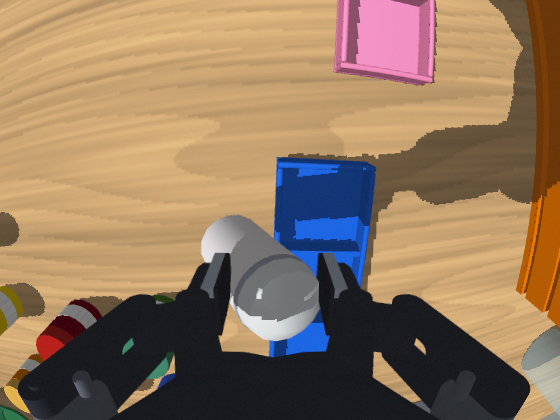

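```bash
cat >> h.py <<'E'
def proj(s,X,fish=True):
    p=np.atleast_2d(X)@s["R"].T+s["t"]
    if not fish: return p[:,:2]/p[:,2:]*s["fx"]+[s["cx"],s["cy"]]
    h=np.linalg.norm(p[:,:2],axis=1,keepdims=True);a=np.arctan2(h,p[:,2:]);return p[:,:2]/h*a*s["fx"]+[s["cx"],s["cy"]]
E
python3 - <<'E'
from h import *;import pickle
from station import r
s=pickle.load(open("w2.pkl","rb"));q=r.sense();e=q["ee_pos"]
for dz in(-.038,0.,.019,.032,.048):print(dz,proj(s,e+[0,0,dz]).round())
c=-s["R"].T@s["t"];print(c)
for p in((278,160),(374,168),(280,250),(360,250)):print(p,ray(s,p,.03,True).round(3))
for n in("side","top"):
    a=r.snapshot(n);b=proj(a,e,False)[0].astype(int);print(n,b);x,y=max(b[0]-60,0),max(b[1]-60,0)
    cv2.imwrite(f"pics/{n}2.png",cv2.resize(a["color"][y:y+120,x:x+120],None,fx=4,fy=4)[:,:,::-1])
x=np.hstack([cv2.imread("pics/side2.png"),cv2.imread("pics/top2.png")]);cv2.imwrite("pics/st2.png",cv2.resize(x,(800,400)))
E
```

```text
-0.038 [[272. 225.]]
0.0 [[272. 247.]]
0.019 [[273. 262.]]
0.032 [[273. 274.]]
0.048 [[273. 291.]]
[0.38410653 0.25129847 0.28463108]
(278, 160) [[0.417 0.255]]
(374, 168) [[0.429 0.333]]
(280, 250) [[0.493 0.251]]
(360, 250) [[0.5  0.32]]
side [236 148]
top [173 210]
```

View pics/st2.png

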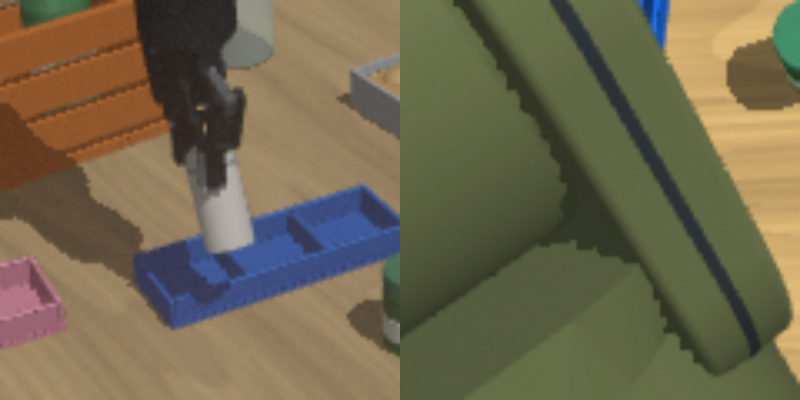

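Run:
```python
from h import *;import pickle
s=pickle.load(open("w2.pkl","rb"));c=-s["R"].T@s["t"]
for p in((235,244),(275,303),(203,250),(233,215),(240,325),(318,290)):
    v=(np.array(p)-[s["cx"],s["cy"]])/s["fx"];a=np.hypot(*v);d=np.r_[v/a*np.sin(a),np.cos(a)]@s["R"]
    print(p,(c+d*(.454-c[0])/d[0]).round(3))
```

```text
(235, 244) [0.454 0.225 0.108]
(275, 303) [0.454 0.247 0.175]
(203, 250) [0.454 0.207 0.113]
(233, 215) [0.454 0.217 0.047]
(240, 325) [0.454 0.234 0.188]
(318, 290) [0.454 0.265 0.168]
```

The salt was nudged during descent by my lateral drift and is held leaning about 19°, base toward -y. That's below its tip-over angle (~26°), so it should right itself when set down. I'll offset for that.

Emit:
{"op": "step_arm", "data": {"offset": [[8,0,0],[16,0,0],[18,0,0],[14,0,0],[8,0,0],[0,0,0],[0,0,0],[0,0,0]], "turn": [0,0,0,0,0,0,0,0]}}

```text
t: 5.35
ee_pos: [0.4597, 0.3192, 0.1181]
eef_rot: [[0.084, 0.996, -0.003], [0.996, -0.084, 0.016], [0.015, -0.004, -1.0]]
force: [0.3, -0.1, -1.4]
gripper_width: 0.0417
```

Emit:
{"op": "step_arm", "data": {"offset": [[0,0,5],[0,0,10],[0,0,10],[0,0,10],[0,0,10],[0,0,5],[0,0,0],[0,0,0]], "turn": [0,0,0,0,0,0,0,0]}}

```text
t: 6.02
ee_pos: [0.4588, 0.3145, 0.0608]
eef_rot: [[0.088, 0.996, -0.007], [0.996, -0.088, 0.009], [0.009, -0.008, -1.0]]
force: [-0.1, 0.7, -1.2]
gripper_width: 0.0419
```

Emit:
{"op": "step_arm", "data": {"offset": [[0,0,4],[0,0,4],[0,0,4],[0,0,0],[0,0,0]], "turn": [0,0,0,0,0]}}

```text
t: 6.43
ee_pos: [0.4593, 0.3154, 0.0482]
eef_rot: [[0.088, 0.996, -0.005], [0.996, -0.088, 0.011], [0.01, -0.006, -1.0]]
force: [0.1, 0.9, -1.9]
gripper_width: 0.0421
```

Emit:
{"op": "step_arm", "data": {"offset": [[0,0,3],[0,0,3],[0,0,0],[0,0,0]], "turn": [0,0,0,0]}}

```text
t: 6.77
ee_pos: [0.46, 0.316, 0.0425]
eef_rot: [[0.088, 0.996, -0.004], [0.996, -0.088, 0.012], [0.012, -0.005, -1.0]]
force: [0.3, -0.2, -1.0]
gripper_width: 0.0415
```

Emit:
{"op": "step_arm", "data": {"offset": [[0,0,3],[0,0,2],[0,0,0],[0,0,0]], "turn": [0,0,0,0]}}

```text
t: 7.1
ee_pos: [0.4633, 0.3163, 0.0432]
eef_rot: [[0.09, 0.996, 0.004], [0.996, -0.09, 0.013], [0.014, 0.003, -1.0]]
force: [-0.3, 0.4, -2.2]
gripper_width: 0.0416
```

Run:
```python
from h import *
from station import r
a=r.snapshot("side")["color"][90:210,170:310];b=r.snapshot("wrist")["color"]
x=np.hstack([cv2.resize(a,(466,400)),cv2.resize(b[120:400,100:420][:,:],(334,292)).copy() if 0 else cv2.resize(b[130:370,160:360],(333,400))])
cv2.imwrite("pics/p3.png",x[:,:,::-1]);print(r.sense()["force"],r.sense()["ee_pos"])
```

```text
[-0.37385824 -0.1520016  -1.59872996] [0.46292282 0.31621388 0.04271038]
```

View pics/p3.png

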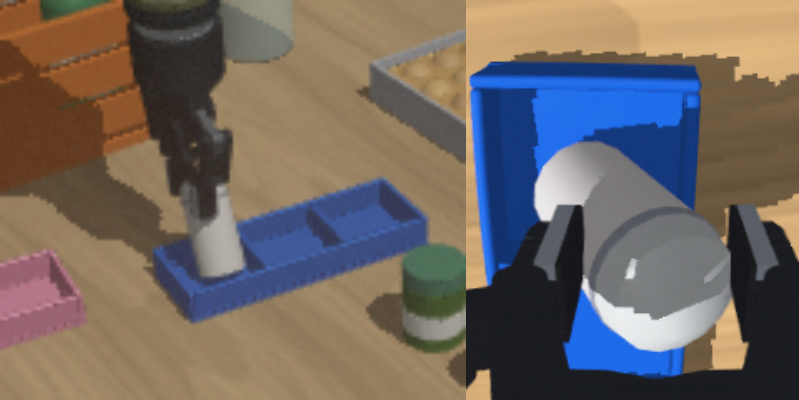

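Emit:
{"op": "step_arm", "data": {"offset": [[0,0,4],[0,0,4],[0,0,4]], "turn": [0,0,0]}}

```text
t: 7.45
ee_pos: [0.4689, 0.3169, 0.0411]
eef_rot: [[0.092, 0.996, 0.016], [0.996, -0.092, 0.014], [0.016, 0.015, -1.0]]
force: [-4.2, -6.5, 40.9]
gripper_width: 0.0417
```

Emit:
{"op": "step_arm", "data": {"offset": [[0,0,-2],[0,-2,0],[0,0,0]], "turn": [0,0,0]}}

```text
t: 7.7
ee_pos: [0.4682, 0.3164, 0.0453]
eef_rot: [[0.093, 0.995, 0.02], [0.996, -0.093, 0.014], [0.016, 0.018, -1.0]]
force: [0.7, -0.0, -1.6]
gripper_width: 0.041
```

Emit:
{"op": "step_arm", "data": {"offset": [[0,0,0],[0,0,0],[-3,-2,0],[-4,-2,0],[-4,-2,0],[-3,0,0],[0,0,0]], "turn": [0,0,0,0,0,0,0], "jaw": 50}}

```text
t: 8.28
ee_pos: [0.4578, 0.3011, 0.0416]
eef_rot: [[0.092, 0.996, 0.015], [0.996, -0.092, 0.012], [0.013, 0.013, -1.0]]
force: [-0.2, -1.7, -1.2]
gripper_width: 0.0505
```

Run:
```python
from h import *
from station import r
a=r.snapshot("side")["color"][90:210,170:310];b=r.snapshot("wrist")["color"]
x=np.hstack([cv2.resize(a,(466,400)),cv2.resize(b[130:370,160:360],(333,400))])
cv2.imwrite("pics/p4.png",x[:,:,::-1]);print(r.sense()["force"],r.sense()["ee_pos"])
```

```text
[ 0.45608942 -0.36522193 -0.59894385] [0.45809155 0.30199709 0.04181289]
```

View pics/p4.png

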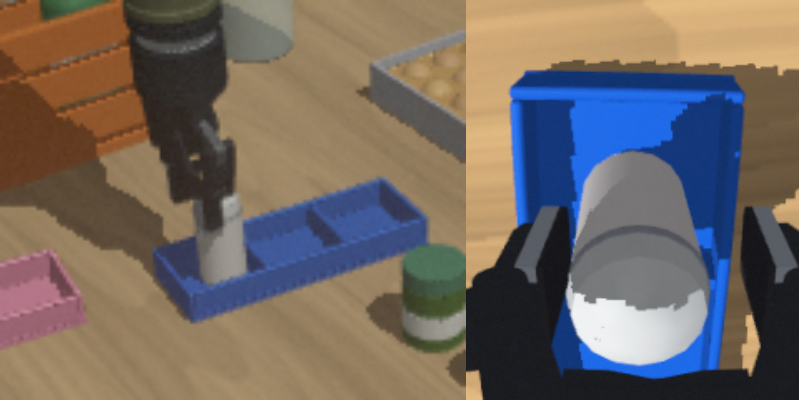

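Salt now stands upright in the near blue compartment. Next is the pepper.

Emit:
{"op": "step_arm", "data": {"offset": [[0,0,0],[0,0,0],[0,0,0],[0,0,-10],[0,0,-20],[0,0,-30],[0,0,-30],[0,0,-25],[0,0,-10]], "turn": [0,0,0,0,0,0,0,0,0], "jaw": 70}}

```text
t: 9.13
ee_pos: [0.4547, 0.3014, 0.1725]
eef_rot: [[0.089, 0.996, 0.012], [0.996, -0.089, 0.012], [0.013, 0.011, -1.0]]
force: [0.5, -0.1, 0.3]
gripper_width: 0.0703
```

Emit:
{"op": "step_arm", "data": {"offset": [[-15,1,0],[-35,3,0],[-35,3,0],[-35,3,0],[-35,3,0],[-35,3,0],[-35,3,0],[-35,3,0],[-35,3,0],[-35,3,0],[-35,3,0]], "turn": [0,0,0,0,0,0,0,0,0,0,0], "jaw": 85}}

```text
t: 10.05
ee_pos: [0.4617, -0.0628, 0.1775]
eef_rot: [[0.065, 0.997, 0.037], [0.997, -0.067, 0.032], [0.035, 0.035, -0.999]]
force: [0.9, 0.5, -0.3]
gripper_width: 0.0848
```

Emit:
{"op": "step_arm", "data": {"offset": [[-20,0,0],[-15,0,0],[-6,0,0],[0,0,0],[0,0,0],[0,0,0]], "turn": [0,0,0,0,0,0]}}

```text
t: 10.55
ee_pos: [0.4583, -0.1149, 0.1792]
eef_rot: [[0.08, 0.996, 0.041], [0.996, -0.081, 0.026], [0.029, 0.039, -0.999]]
force: [0.3, 0.5, -0.5]
gripper_width: 0.0849
```

Run:
```python
from h import *
from station import r
s=r.snapshot("wrist");cv2.imwrite("pics/w5.png",s["color"][:,:,::-1]);q=r.sense();print(q["ee_pos"],q["eef_rot"].round(3));go(q,.460,-.117,.04,83)
import pickle;pickle.dump(s,open("w5.pkl","wb"))
```

```text
[ 0.45848774 -0.11445212  0.17924541] [[ 0.079  0.996  0.041]
 [ 0.996 -0.08   0.026]
 [ 0.029  0.039 -0.999]]
offset [ -6.5  -3.7 139.1] turn 0.042681021470267096
```

View pics/w5.png

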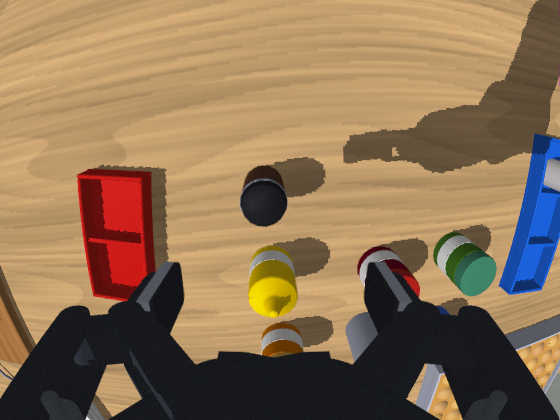

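Wrist view shows the pepper cap (264,203), mustard (274,288), and red caddy corners (79,173), (152,172), (96,295), (141,298).

Run:
```python
from h import *;import pickle
s=pickle.load(open("w5.pkl","rb"))
for n,p,z in(("pepper",(264,203),.076),("pepper foot",(264,166+8),.02),("must",(273,290),.074),("redNR",(79,173),.03),("redNL",(152,172),.03),("redFR",(95,297),.03),("redFL",(142,299),.03)):print(n,ray(s,p,z,True).round(4))
```

```text
pepper [[ 0.4643 -0.1203]]
pepper foot [[ 0.4509 -0.1191]]
must [[ 0.554  -0.1198]]
redNR [[ 0.4251 -0.3212]]
redNL [[ 0.435  -0.2326]]
redFR [[ 0.5827 -0.3483]]
redFL [[ 0.5858 -0.2805]]
```

Emit:
{"op": "step_arm", "data": {"offset": [[-4,-1,5],[-4,-1,15],[0,0,20],[0,0,20],[0,0,20],[0,0,15],[0,0,8],[0,0,0]], "turn": [0,0,0,0,0,0,0,0]}}

```text
t: 11.27
ee_pos: [0.4639, -0.1106, 0.0718]
eef_rot: [[0.062, 0.997, 0.046], [0.998, -0.063, 0.03], [0.033, 0.044, -0.998]]
force: [-0.4, -0.0, 0.2]
gripper_width: 0.0849
```

Emit:
{"op": "step_arm", "data": {"offset": [[-5,-2,5],[-4,-2,10],[0,-1,10],[0,0,7],[0,0,0],[0,0,0]], "turn": [0,0,0,0,0,0]}}

```text
t: 11.77
ee_pos: [0.4609, -0.1171, 0.0386]
eef_rot: [[0.056, 0.997, 0.049], [0.998, -0.058, 0.031], [0.034, 0.047, -0.998]]
force: [-0.8, -0.5, 0.0]
gripper_width: 0.085
```

Emit:
{"op": "step_arm", "data": {"offset": [[0,0,0],[0,0,0],[0,0,0],[0,0,0],[0,0,0],[0,0,0],[0,0,0]], "turn": [0,0,0,0,0,0,0], "jaw": 25}}

```text
t: 12.35
ee_pos: [0.4625, -0.1176, 0.0411]
eef_rot: [[0.057, 0.997, 0.053], [0.998, -0.058, 0.031], [0.034, 0.051, -0.998]]
force: [-0.0, -0.6, -1.6]
gripper_width: 0.0382
```

Emit:
{"op": "step_arm", "data": {"offset": [[0,0,-8],[0,0,-20],[0,0,-30],[0,0,-30],[0,0,-30],[0,0,-20],[0,0,-8],[0,0,0]], "turn": [0,0,0,0,0,0,0,0]}}

```text
t: 13.02
ee_pos: [0.4509, -0.1217, 0.195]
eef_rot: [[0.054, 0.997, 0.046], [0.998, -0.056, 0.03], [0.032, 0.044, -0.999]]
force: [-1.0, 0.3, -2.2]
gripper_width: 0.0385
```

Emit:
{"op": "step_arm", "data": {"offset": [[12,2,0],[25,4,0],[30,5,0],[30,5,0],[30,5,0],[30,5,0],[30,5,0],[30,5,0],[30,5,0],[30,5,0],[30,5,0],[30,5,0]], "turn": [0,0,0,0,0,0,0,0,0,0,0,0]}}

```text
t: 14.02
ee_pos: [0.52, 0.2111, 0.198]
eef_rot: [[0.073, 0.997, 0.025], [0.997, -0.074, 0.013], [0.015, 0.024, -1.0]]
force: [0.4, -0.4, -1.6]
gripper_width: 0.0383
```

Emit:
{"op": "step_arm", "data": {"offset": [[25,5,0],[15,3,0],[5,0,0],[0,0,0],[0,0,0],[0,0,0]], "turn": [0,0,0,0,0,0]}}

```text
t: 14.52
ee_pos: [0.5265, 0.2639, 0.1941]
eef_rot: [[0.062, 0.998, 0.016], [0.998, -0.062, 0.013], [0.014, 0.016, -1.0]]
force: [1.1, -0.2, -1.1]
gripper_width: 0.0381
```

Run:
```python
from h import *
from station import r
s=r.snapshot("wrist");cv2.imwrite("pics/w6.png",s["color"][:,:,::-1]);q=r.sense();e=q["ee_pos"];print(e,q["eef_rot"].round(3));go(q,.537,.278,.06,83)
for dz in(-.04,0.,.019,.04):print(dz,proj(s,e-q["eef_rot"][:,2]*dz).round())
import pickle;pickle.dump(s,open("w6.pkl","wb"))
```

```text
[0.52654276 0.26321138 0.19410469] [[ 0.063  0.998  0.016]
 [ 0.998 -0.063  0.012]
 [ 0.013  0.015 -1.   ]]
offset [ 13.7   7.4 134.4] turn 0.05921309429943505
-0.04 [[272. 224.]]
0.0 [[272. 247.]]
0.019 [[272. 262.]]
0.04 [[271. 282.]]
```

View pics/w6.png

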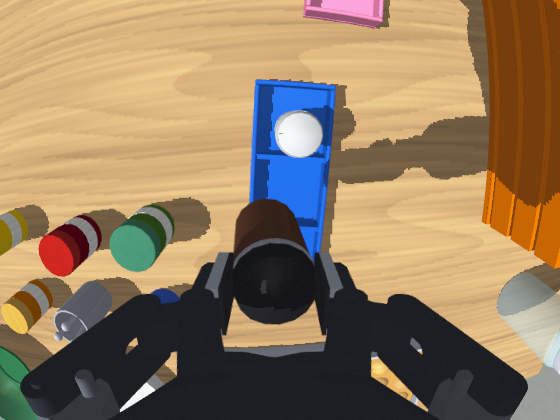

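Pepper hangs nearly upright with its foot near (266,207). Salt stands in the near compartment with its cap at (299,133).

Run:
```python
from h import *;import pickle
s=pickle.load(open("w6.pkl","rb"))
for n,p,z in(("salt",(299,133),.083),("nearR",(257,82),.03),("nearL",(334,87),.03),("wallR",(252,156),.03),("wallL",(327,158),.03)):print(n,ray(s,p,z,True).round(4))
```

```text
salt [[0.4725 0.2908]]
nearR [[0.4218 0.2565]]
nearL [[0.4304 0.3335]]
wallR [[0.4968 0.2463]]
wallL [[0.5034 0.3232]]
```

Emit:
{"op": "step_arm", "data": {"offset": [[4,2,0],[6,3,5],[4,2,15],[0,0,25],[0,0,25],[0,0,20],[0,0,12],[0,0,5],[0,0,0],[0,0,0]], "turn": [0,0,0,0,0,0,0,0,0,0]}}

```text
t: 15.4
ee_pos: [0.543, 0.2738, 0.0831]
eef_rot: [[0.074, 0.997, 0.023], [0.997, -0.075, 0.011], [0.013, 0.022, -1.0]]
force: [0.5, 0.1, -1.4]
gripper_width: 0.0384
```

Emit:
{"op": "step_arm", "data": {"offset": [[4,-4,5],[2,-3,8],[0,0,8],[0,0,6],[0,0,4],[0,0,0],[0,0,0]], "turn": [0,0,0,0,0,0,0]}}

```text
t: 15.98
ee_pos: [0.5387, 0.2834, 0.052]
eef_rot: [[0.074, 0.997, 0.028], [0.997, -0.075, 0.015], [0.017, 0.027, -1.0]]
force: [-0.5, 0.2, -2.0]
gripper_width: 0.0382
```

Emit:
{"op": "step_arm", "data": {"offset": [[0,0,3],[0,0,2],[0,0,2]], "turn": [0,0,0]}}

```text
t: 16.23
ee_pos: [0.5399, 0.2836, 0.0458]
eef_rot: [[0.075, 0.997, 0.03], [0.997, -0.075, 0.015], [0.018, 0.029, -0.999]]
force: [-3.3, -3.3, 22.3]
gripper_width: 0.0383
```

Contact at the expected height. Release and rise, then head to the mustard.

Emit:
{"op": "step_arm", "data": {"offset": [[0,0,-1],[0,0,0],[0,0,0],[0,0,0],[0,0,0],[0,0,-8],[0,0,-20],[0,0,-30],[0,0,-30],[0,0,-25],[0,0,-10],[0,0,0]], "turn": [0,0,0,0,0,0,0,0,0,0,0,0], "jaw": 75}}

```text
t: 17.23
ee_pos: [0.5358, 0.2818, 0.1778]
eef_rot: [[0.074, 0.997, 0.03], [0.997, -0.075, 0.016], [0.018, 0.029, -0.999]]
force: [0.9, -0.7, 0.0]
gripper_width: 0.0752
```

Emit:
{"op": "step_arm", "data": {"offset": [[-12,0,0],[-25,-1,0],[-30,-1,0],[-30,-1,0],[-30,-1,0],[-30,-1,0],[-30,-1,0],[-30,-1,0],[-30,-1,0],[-30,-1,0],[-30,-1,0],[-30,-1,0]], "turn": [0,0,0,0,0,0,0,0,0,0,0,0], "jaw": 85}}

```text
t: 18.23
ee_pos: [0.4875, -0.0695, 0.1611]
eef_rot: [[0.063, 0.998, 0.011], [0.998, -0.063, 0.017], [0.017, 0.01, -1.0]]
force: [-0.2, -0.6, 0.6]
gripper_width: 0.0851
```

Emit:
{"op": "step_arm", "data": {"offset": [[-10,10,0],[-12,18,0],[-12,20,0],[-8,15,0],[-3,7,0],[0,0,0],[0,0,0],[0,0,0]], "turn": [0,0,0,0,0,0,0,0]}}

```text
t: 18.9
ee_pos: [0.5388, -0.1389, 0.151]
eef_rot: [[0.083, 0.996, -0.016], [0.997, -0.083, 0.01], [0.009, -0.017, -1.0]]
force: [-0.4, 0.8, 0.4]
gripper_width: 0.0849
```

Run:
```python
from h import *
from station import r
s=r.snapshot("wrist");im=s["color"];q=r.sense();print(q["ee_pos"],q["eef_rot"].round(3))
p=proj(s,[.556,-.12,.074])[0].astype(int);print("expected",p)
c=blob(im,(22,150,60),(34,255,255),(max(p[0]-60,0),max(p[1]-60,0),p[0]+60,p[1]+60));print(cv2.boundingRect(c),cv2.minAreaRect(c))
cv2.imwrite("pics/w7.png",im[:,:,::-1]);go(q,.556,-.12,.038)
import pickle;pickle.dump(s,open("w7.pkl","wb"))
```

```text
[ 0.53846947 -0.13857187  0.15107035] [[ 0.082  0.996 -0.017]
 [ 0.997 -0.082  0.01 ]
 [ 0.009 -0.018 -1.   ]]
expected [297 229]
(266, 199, 61, 67) ((296.0, 232.0), (66.0, 60.0), 90.0)
offset [ 18.9  17.9 112.9] turn None
```

View pics/w7.png

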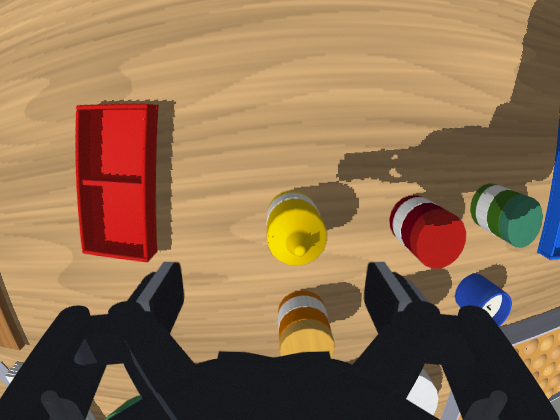

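Mustard is where expected (296,232). Red rim corners are (78,105), (158,105), (83,255) and (155,261).

Emit:
{"op": "step_arm", "data": {"offset": [[5,5,0],[8,8,0],[5,5,0],[0,0,5],[0,0,15],[0,0,15],[0,0,10],[0,0,0],[0,0,0]], "turn": [0,0,0,0,0,0,0,0,0]}}

```text
t: 19.7
ee_pos: [0.5599, -0.1126, 0.1046]
eef_rot: [[0.072, 0.997, -0.015], [0.997, -0.072, 0.013], [0.012, -0.016, -1.0]]
force: [-0.4, -1.7, 0.2]
gripper_width: 0.0848
```

Run:
```python
from h import *;import pickle
from station import r
s=pickle.load(open("w7.pkl","rb"))
for n,p,z in(("must",(297,233),.074),("jam",(441,237),.075),("honey",(306,345),.075),("redNR",(78,105),.03),("NL",(158,105),.03),("FR",(83,255),.03),("FL",(155,261),.03)):print(n,ray(s,p,z,True).round(4))
go(r.sense(),.557,-.12,.038,83)
```

```text
must [[ 0.5593 -0.1207]]
jam [[0.5758 0.0079]]
honey [[ 0.6731 -0.1182]]
redNR [[ 0.4269 -0.322 ]]
NL [[ 0.4429 -0.235 ]]
FR [[ 0.5837 -0.3505]]
FL [[ 0.594  -0.2631]]
offset [-8.3 -1.3 66.5] turn 0.0497771224440033
```

Emit:
{"op": "step_arm", "data": {"offset": [[-4,0,4],[-4,0,12],[0,0,16],[0,0,16],[0,0,10],[0,0,4],[0,0,0],[0,0,0]], "turn": [0,0,0,0,0,0,0,0]}}

```text
t: 20.37
ee_pos: [0.5604, -0.1237, 0.0398]
eef_rot: [[0.075, 0.997, -0.01], [0.997, -0.075, 0.011], [0.01, -0.011, -1.0]]
force: [-0.2, 0.3, -0.1]
gripper_width: 0.0852
```

Emit:
{"op": "step_arm", "data": {"offset": [[0,0,2],[0,0,0],[0,0,0],[0,0,0],[0,0,0],[0,0,0],[0,0,0]], "turn": [0,0,0,0,0,0,0], "jaw": 30}}

```text
t: 20.95
ee_pos: [0.5625, -0.1239, 0.0406]
eef_rot: [[0.075, 0.997, -0.004], [0.997, -0.075, 0.01], [0.01, -0.005, -1.0]]
force: [0.7, 0.5, -2.9]
gripper_width: 0.0466
```

Emit:
{"op": "step_arm", "data": {"offset": [[0,0,-8],[0,0,-20],[0,0,-30],[0,0,-30],[0,0,-30],[0,0,-20],[0,0,-8],[0,0,0]], "turn": [0,0,0,0,0,0,0,0]}}

```text
t: 21.62
ee_pos: [0.5604, -0.1248, 0.1935]
eef_rot: [[0.074, 0.997, -0.011], [0.997, -0.074, 0.011], [0.01, -0.012, -1.0]]
force: [1.0, -1.1, -2.0]
gripper_width: 0.0463
```

Emit:
{"op": "step_arm", "data": {"offset": [[12,1,0],[25,2,0],[30,2,0],[30,2,0],[30,2,0],[30,2,0],[30,2,0],[30,2,0],[30,2,0],[30,2,0],[30,2,0],[30,2,0]], "turn": [0,0,0,0,0,0,0,0,0,0,0,0]}}

```text
t: 22.62
ee_pos: [0.5961, 0.2205, 0.1723]
eef_rot: [[0.083, 0.995, -0.049], [0.997, -0.083, -0.001], [-0.005, -0.049, -0.999]]
force: [0.2, 0.2, -1.7]
gripper_width: 0.0467
```

Emit:
{"op": "step_arm", "data": {"offset": [[20,5,0],[14,5,0],[6,3,0],[0,0,0],[0,0,0],[0,0,0]], "turn": [0,0,0,0,0,0]}}

```text
t: 23.12
ee_pos: [0.6012, 0.2755, 0.1601]
eef_rot: [[0.065, 0.996, -0.068], [0.998, -0.065, -0.001], [-0.005, -0.067, -0.998]]
force: [0.0, -0.2, -0.6]
gripper_width: 0.0463
```

Run:
```python
from h import *
from station import r
s=r.snapshot("wrist");cv2.imwrite("pics/w8.png",s["color"][:,:,::-1]);q=r.sense();print(q["ee_pos"],q["eef_rot"].round(3));go(q,.614,.270,.06,83)
import pickle;pickle.dump(s,open("w8.pkl","wb"))
```

```text
[0.60108916 0.27484727 0.15999549] [[ 0.065  0.996 -0.068]
 [ 0.998 -0.066 -0.002]
 [-0.006 -0.068 -0.998]]
offset [-3.4 20.  98.9] turn 0.05680918219284326
```

View pics/w8.png

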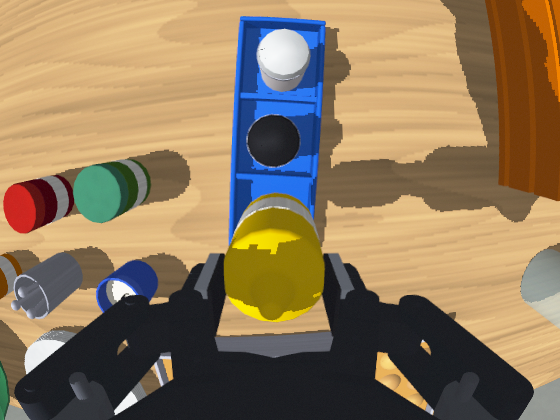

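Mustard is held well. Salt (283,57) and pepper (273,140) stand in their compartments.

Emit:
{"op": "step_arm", "data": {"offset": [[-1,6,0],[-2,8,5],[0,6,15],[0,0,22],[0,0,22],[0,0,15],[0,0,8],[0,0,0],[0,0,0]], "turn": [0,0,0,0,0,0,0,0,0]}}

```text
t: 23.92
ee_pos: [0.6232, 0.2578, 0.0634]
eef_rot: [[0.08, 0.995, -0.063], [0.997, -0.08, -0.007], [-0.012, -0.063, -0.998]]
force: [-0.1, 0.1, -1.4]
gripper_width: 0.0461
```

Emit:
{"op": "step_arm", "data": {"offset": [[4,-2,0],[5,-3,0],[3,-1,0],[0,0,3],[0,0,5],[0,0,4],[0,0,0],[0,0,0]], "turn": [0,0,0,0,0,0,0,0]}}

```text
t: 24.58
ee_pos: [0.6197, 0.2738, 0.0547]
eef_rot: [[0.079, 0.995, -0.057], [0.997, -0.08, -0.003], [-0.007, -0.056, -0.998]]
force: [0.7, 0.1, -2.2]
gripper_width: 0.0464
```

Emit:
{"op": "step_arm", "data": {"offset": [[0,0,2],[0,0,2],[0,0,1]], "turn": [0,0,0]}}

```text
t: 24.83
ee_pos: [0.6197, 0.2733, 0.0494]
eef_rot: [[0.08, 0.995, -0.056], [0.997, -0.08, -0.003], [-0.008, -0.056, -0.998]]
force: [-0.5, 0.1, -1.4]
gripper_width: 0.0462
```

Emit:
{"op": "step_arm", "data": {"offset": [[0,0,2],[0,0,2],[0,0,1]], "turn": [0,0,0]}}

```text
t: 25.08
ee_pos: [0.6195, 0.2733, 0.0451]
eef_rot: [[0.081, 0.995, -0.056], [0.997, -0.081, -0.003], [-0.008, -0.056, -0.998]]
force: [-3.0, -2.0, 11.4]
gripper_width: 0.0467
```

Contact. Release, rise, and head for the jam (.575,.009).

Emit:
{"op": "step_arm", "data": {"offset": [[0,0,0],[0,0,0],[0,0,0],[0,0,0],[0,0,0],[0,0,-8],[0,0,-20],[0,0,-30],[0,0,-30],[0,0,-25],[0,0,-10],[0,0,0]], "turn": [0,0,0,0,0,0,0,0,0,0,0,0], "jaw": 78}}

```text
t: 26.08
ee_pos: [0.6264, 0.2737, 0.1746]
eef_rot: [[0.08, 0.995, -0.057], [0.997, -0.08, -0.003], [-0.007, -0.057, -0.998]]
force: [0.8, -0.8, 0.6]
gripper_width: 0.0781
```

Emit:
{"op": "step_arm", "data": {"offset": [[-12,0,0],[-22,-2,0],[-25,-3,0],[-25,-3,0],[-25,-3,0],[-25,-3,0],[-25,-3,0],[-25,-3,0],[-25,-3,0],[-20,0,0],[-8,0,0],[0,0,0]], "turn": [0,0,0,0,0,0,0,0,0,0,0,0], "jaw": 85}}

```text
t: 27.08
ee_pos: [0.566, 0.0151, 0.1593]
eef_rot: [[0.08, 0.993, -0.092], [0.997, -0.082, -0.015], [-0.022, -0.09, -0.996]]
force: [-0.3, 0.3, -0.6]
gripper_width: 0.0847
```

```bash
cat > look.py <<'E'
import sys;from h import *
from station import r
# look.py x y z lo_h hi_h : lid blob near expected point
x,y=map(float,sys.argv[1:3]);s=r.snapshot("wrist");q=r.sense();print(q["ee_pos"].round(4),q["eef_rot"].round(3).tolist(),q["force"].round(1))
p=proj(s,[x,y,.075])[0].astype(int);h=int(sys.argv[3]);H=int(sys.argv[4])
c=blob(s["color"],(h,150,50),(H,255,255),(max(p[0]-60,0),max(p[1]-60,0),p[0]+60,p[1]+60))
print("exp",p,"box",cv2.boundingRect(c));go(q,x,y,.037)
cv2.imwrite(sys.argv[5],s["color"][:,:,::-1])
E
python3 look.py .575 .009 0 10 pics/w9.png
```

```text
[0.566  0.016  0.1592] [[0.079, 0.993, -0.092], [0.997, -0.081, -0.015], [-0.022, -0.091, -0.996]] [ 0.5 -0.6 -0.2]
exp [268 226] box (240, 199, 65, 64)
offset [ -3.6  20.6 120.9] turn None
```

View pics/w9.png

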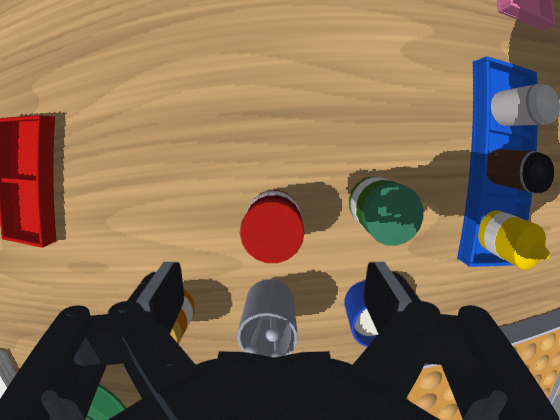

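Jam lid at (272,231), within 2–3 mm of the estimate. The relish and beaker leave enough room for the fingers.

Emit:
{"op": "step_arm", "data": {"offset": [[-1,5,0],[-2,7,0],[0,6,0],[0,4,5],[0,0,15],[0,0,20],[0,0,15],[0,0,5],[0,0,0],[0,0,0]], "turn": [0,0,0,0,0,0,0,0,0,0]}}

```text
t: 27.97
ee_pos: [0.5895, 0.0243, 0.093]
eef_rot: [[0.065, 0.994, -0.086], [0.998, -0.066, -0.006], [-0.011, -0.085, -0.996]]
force: [1.1, 1.0, 0.3]
gripper_width: 0.0849
```

Emit:
{"op": "step_arm", "data": {"offset": [[-5,-2,0],[-6,-2,0],[-3,-1,0],[0,0,0],[0,0,0]], "turn": [0,0,0,0,0]}}

```text
t: 28.38
ee_pos: [0.5855, 0.0096, 0.0966]
eef_rot: [[0.065, 0.995, -0.081], [0.998, -0.066, -0.005], [-0.011, -0.08, -0.997]]
force: [-0.0, -0.7, 0.5]
gripper_width: 0.0849
```

Emit:
{"op": "step_arm", "data": {"offset": [[0,0,6],[0,0,8],[0,0,8],[0,0,4],[0,0,0]], "turn": [0,0,0,0,0]}}

```text
t: 28.8
ee_pos: [0.5837, 0.0092, 0.0687]
eef_rot: [[0.066, 0.995, -0.079], [0.998, -0.067, -0.005], [-0.01, -0.079, -0.997]]
force: [-0.7, -0.4, -0.4]
gripper_width: 0.0849
```

Emit:
{"op": "step_arm", "data": {"offset": [[0,-2,5],[0,-2,9],[0,0,9],[0,0,6],[0,0,2],[0,0,0]], "turn": [0,0,0,0,0,0]}}

```text
t: 29.3
ee_pos: [0.5755, 0.01, 0.0335]
eef_rot: [[0.065, 0.995, -0.082], [0.998, -0.065, -0.005], [-0.01, -0.081, -0.997]]
force: [0.4, -1.0, 0.3]
gripper_width: 0.0846
```

Emit:
{"op": "step_arm", "data": {"offset": [[0,0,0],[0,0,0],[0,0,0],[0,0,0],[0,0,0],[0,0,0]], "turn": [0,0,0,0,0,0], "jaw": 35}}

```text
t: 29.8
ee_pos: [0.5763, 0.0103, 0.0342]
eef_rot: [[0.065, 0.995, -0.08], [0.998, -0.065, -0.004], [-0.01, -0.08, -0.997]]
force: [-0.0, 0.1, -2.5]
gripper_width: 0.0512
```

Emit:
{"op": "step_arm", "data": {"offset": [[0,0,-8],[0,0,-18],[0,0,-28],[0,0,-30],[0,0,-30],[0,0,-18],[0,0,-8],[0,0,0]], "turn": [0,0,0,0,0,0,0,0]}}

```text
t: 30.47
ee_pos: [0.5853, 0.0102, 0.1804]
eef_rot: [[0.064, 0.994, -0.087], [0.998, -0.065, -0.005], [-0.011, -0.086, -0.996]]
force: [-0.2, -0.5, -2.0]
gripper_width: 0.0512
```

Emit:
{"op": "step_arm", "data": {"offset": [[-10,-3,0],[-20,-6,0],[-28,-9,0],[-28,-9,0],[-28,-9,0],[-28,-9,0],[-28,-9,0],[-28,-9,0],[-28,-9,0],[-28,-9,0],[-20,-6,0],[-10,-3,0]], "turn": [0,0,0,0,0,0,0,0,0,0,0,0]}}

```text
t: 31.47
ee_pos: [0.4548, -0.2816, 0.1744]
eef_rot: [[0.058, 0.991, -0.123], [0.998, -0.058, 0.002], [-0.005, -0.123, -0.992]]
force: [0.6, -0.3, -2.3]
gripper_width: 0.0512
```

Emit:
{"op": "step_arm", "data": {"offset": [[0,0,0],[0,0,0],[0,0,0]], "turn": [0,0,0]}}

```text
t: 31.72
ee_pos: [0.4504, -0.2835, 0.1714]
eef_rot: [[0.064, 0.99, -0.129], [0.998, -0.064, 0.004], [-0.004, -0.129, -0.992]]
force: [0.5, -0.4, -2.1]
gripper_width: 0.0512
```

Run:
```python
from h import *
from station import r
s=r.snapshot("wrist");cv2.imwrite("pics/w10.png",s["color"][:,:,::-1]);q=r.sense();print(q["ee_pos"],q["eef_rot"].round(3));go(q,.471,-.290,.06,80)
import pickle;pickle.dump(s,open("w10.pkl","wb"))
```

```text
[ 0.45073959 -0.28279416  0.17146604] [[ 0.062  0.99  -0.129]
 [ 0.998 -0.062  0.005]
 [-0.003 -0.129 -0.992]]
offset [ -5.5  34.9 107.9] turn 0.11210210138362085
```

View pics/w10.png

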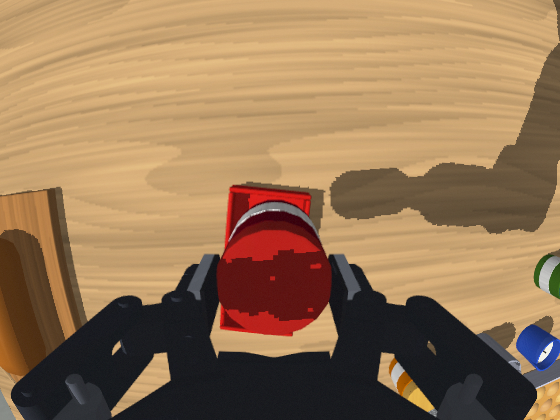

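Jam is held over the red caddy. The visible near rim corners are (232,186) and (311,194).

Run:
```python
from h import *;import pickle
s=pickle.load(open("w10.pkl","rb"))
for p in((232,186),(311,194),(221,331)):print(ray(s,p,.03,True).round(4))
```

```text
[[ 0.4254 -0.323 ]]
[[ 0.4383 -0.2461]]
[[ 0.5841 -0.3509]]
```

Emit:
{"op": "step_arm", "data": {"offset": [[0,8,0],[-2,12,0],[-2,10,5],[0,4,12],[0,0,18],[0,0,18],[0,0,10],[0,0,5],[0,0,0],[0,0,0]], "turn": [0.03,0.03,0,0,0,0,0,0,0,0]}}

```text
t: 32.6
ee_pos: [0.4823, -0.2741, 0.0919]
eef_rot: [[0.098, 0.987, -0.127], [0.995, -0.097, 0.012], [-0.0, -0.128, -0.992]]
force: [-0.2, 0.4, -3.2]
gripper_width: 0.0515
```

Emit:
{"op": "step_arm", "data": {"offset": [[-5,0,0],[-8,0,0],[-5,0,0],[0,0,0],[0,0,5],[0,0,8],[0,0,5],[0,0,0]], "turn": [0,0,0,0,0,0,0,0]}}

```text
t: 33.27
ee_pos: [0.4801, -0.2956, 0.075]
eef_rot: [[0.099, 0.988, -0.121], [0.995, -0.098, 0.009], [-0.003, -0.122, -0.993]]
force: [0.0, -0.8, -2.7]
gripper_width: 0.0513
```

Emit:
{"op": "step_arm", "data": {"offset": [[2,-1,6],[2,-1,8],[0,0,8],[0,0,6],[0,0,3],[0,0,0]], "turn": [0,0,0,0,0,0]}}

```text
t: 33.77
ee_pos: [0.4734, -0.2889, 0.0401]
eef_rot: [[0.097, 0.988, -0.124], [0.995, -0.096, 0.011], [-0.001, -0.124, -0.992]]
force: [-0.2, -1.0, -1.6]
gripper_width: 0.0515
```

Emit:
{"op": "step_arm", "data": {"offset": [[0,0,2],[0,0,2],[0,0,1]], "turn": [0,0,0]}}

```text
t: 34.02
ee_pos: [0.4729, -0.2888, 0.0399]
eef_rot: [[0.097, 0.987, -0.125], [0.995, -0.097, 0.009], [-0.004, -0.125, -0.992]]
force: [0.8, -0.1, -1.3]
gripper_width: 0.0516
```

Emit:
{"op": "step_arm", "data": {"offset": [[0,0,4],[0,0,4]], "turn": [0,0]}}

```text
t: 34.18
ee_pos: [0.4714, -0.2886, 0.0391]
eef_rot: [[0.097, 0.987, -0.127], [0.995, -0.097, 0.005], [-0.007, -0.126, -0.992]]
force: [-6.7, 3.7, 36.6]
gripper_width: 0.0513
```

Emit:
{"op": "step_arm", "data": {"offset": [[0,0,-1],[0,0,0],[0,0,0],[0,0,0],[0,0,0],[0,0,-8],[0,0,-20],[0,0,-30],[0,0,-30],[0,0,-25],[0,0,-10],[0,0,0]], "turn": [0,0,0,0,0,0,0,0,0,0,0,0], "jaw": 82}}

```text
t: 35.18
ee_pos: [0.4882, -0.2891, 0.1696]
eef_rot: [[0.097, 0.987, -0.127], [0.995, -0.097, 0.007], [-0.006, -0.127, -0.992]]
force: [0.5, -0.7, -0.7]
gripper_width: 0.0819
```

Emit:
{"op": "step_arm", "data": {"offset": [[5,6,0],[10,12,0],[15,15,0],[20,18,0],[20,18,0],[20,18,0],[20,18,0],[18,18,0],[12,12,0],[5,5,0],[0,0,0],[0,0,0]], "turn": [0,0,0,0,0,0,0,0,0,0,0,0], "jaw": 85}}

```text
t: 36.18
ee_pos: [0.6456, -0.1394, 0.1323]
eef_rot: [[0.092, 0.985, -0.149], [0.996, -0.091, 0.016], [0.002, -0.15, -0.989]]
force: [0.3, -0.6, 0.9]
gripper_width: 0.0853
```

```bash
python3 look.py .675 -.118 10 22 pics/w11.png
```

```text
[ 0.6452 -0.1394  0.1322] [[0.092, 0.984, -0.149], [0.996, -0.091, 0.016], [0.002, -0.15, -0.989]] [ 0.7  0.5 -0.5]
exp [304 263] box (271, 227, 70, 75)
offset [23.9 41.7 90.1] turn None
```

View pics/w11.png

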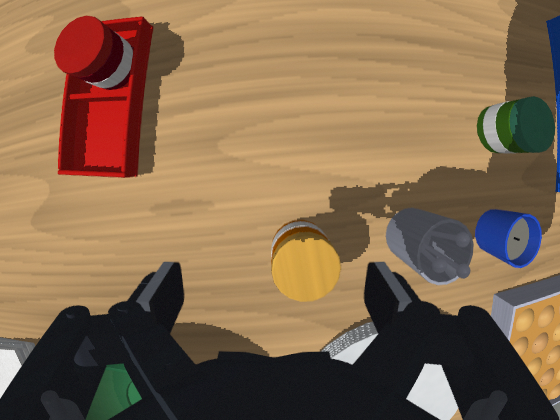

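Honey lid at about (306,266), matching the estimate. Jam stands in the near red compartment.

Emit:
{"op": "step_arm", "data": {"offset": [[4,7,0],[8,12,0],[8,12,0],[4,8,0],[0,3,0],[0,0,0],[0,0,0],[0,0,0]], "turn": [0,0,0,0,0,0,0,0]}}

```text
t: 36.9
ee_pos: [0.6864, -0.1302, 0.1262]
eef_rot: [[0.105, 0.983, -0.154], [0.994, -0.105, 0.01], [-0.007, -0.154, -0.988]]
force: [0.5, -0.3, -0.4]
gripper_width: 0.0848
```

Emit:
{"op": "step_arm", "data": {"offset": [[4,0,0],[5,0,5],[2,0,12],[0,0,15],[0,0,12],[0,0,5],[0,0,0],[0,0,0]], "turn": [0,0,0,0,0,0,0,0]}}

```text
t: 37.57
ee_pos: [0.678, -0.1179, 0.0769]
eef_rot: [[0.107, 0.982, -0.153], [0.994, -0.106, 0.01], [-0.007, -0.153, -0.988]]
force: [0.1, 0.6, -0.1]
gripper_width: 0.0851
```

Emit:
{"op": "step_arm", "data": {"offset": [[0,1,5],[0,1,10],[0,0,12],[0,0,9],[0,0,4],[0,0,0],[0,0,0]], "turn": [0,0,0,0,0,0,0]}}

```text
t: 38.15
ee_pos: [0.6745, -0.1177, 0.034]
eef_rot: [[0.107, 0.983, -0.151], [0.994, -0.107, 0.01], [-0.007, -0.151, -0.988]]
force: [-0.2, -0.3, 0.3]
gripper_width: 0.0848
```

Emit:
{"op": "step_arm", "data": {"offset": [[0,0,0],[0,0,0],[0,0,0],[0,0,0],[0,0,0],[0,0,0]], "turn": [0,0,0,0,0,0], "jaw": 35}}

```text
t: 38.65
ee_pos: [0.6759, -0.1174, 0.0354]
eef_rot: [[0.107, 0.983, -0.148], [0.994, -0.107, 0.01], [-0.006, -0.148, -0.989]]
force: [-0.6, 0.1, -1.6]
gripper_width: 0.0513
```

Emit:
{"op": "step_arm", "data": {"offset": [[0,0,-8],[0,0,-18],[0,0,-28],[0,0,-30],[0,0,-30],[0,0,-18],[0,0,-8],[0,0,0]], "turn": [0,0,0,0,0,0,0,0]}}

```text
t: 39.32
ee_pos: [0.6952, -0.119, 0.1797]
eef_rot: [[0.106, 0.982, -0.155], [0.994, -0.106, 0.011], [-0.006, -0.155, -0.988]]
force: [0.3, 0.0, -2.2]
gripper_width: 0.0514
```

Emit:
{"op": "step_arm", "data": {"offset": [[-8,-4,0],[-15,-8,0],[-20,-11,0],[-22,-12,0],[-22,-12,0],[-22,-12,0],[-22,-12,0],[-22,-12,0],[-20,-11,0],[-15,-8,0],[-8,-4,0],[0,0,0]], "turn": [0,0,0,0,0,0,0,0,0,0,0,0]}}

```text
t: 40.32
ee_pos: [0.545, -0.3139, 0.1794]
eef_rot: [[0.104, 0.976, -0.193], [0.995, -0.103, 0.017], [-0.004, -0.194, -0.981]]
force: [0.0, -0.4, -2.0]
gripper_width: 0.0514
```

Emit:
{"op": "step_arm", "data": {"offset": [[0,0,0],[0,0,0],[0,0,0]], "turn": [0,0,0]}}

```text
t: 40.57
ee_pos: [0.5444, -0.3116, 0.1773]
eef_rot: [[0.103, 0.975, -0.196], [0.995, -0.101, 0.02], [-0.0, -0.197, -0.98]]
force: [0.1, -0.0, -1.0]
gripper_width: 0.0512
```

Run:
```python
from h import *
from station import r
q=r.sense();print(q["ee_pos"],q["eef_rot"].round(3));go(q,.549,-.305,.06,80)
```

```text
[ 0.54444319 -0.31158639  0.17732477] [[ 0.103  0.975 -0.196]
 [ 0.995 -0.101  0.02 ]
 [-0.    -0.197 -0.98 ]]
offset [  7.1  26.8 114.3] turn 0.07138749522753834
```

Emit:
{"op": "step_arm", "data": {"offset": [[2,6,0],[3,9,0],[2,8,5],[0,4,12],[0,0,18],[0,0,18],[0,0,12],[0,0,5],[0,0,0],[0,0,0]], "turn": [0.03,0.03,0,0,0,0,0,0,0,0]}}

```text
t: 41.4
ee_pos: [0.5642, -0.2936, 0.0943]
eef_rot: [[0.142, 0.97, -0.195], [0.99, -0.14, 0.026], [-0.002, -0.196, -0.981]]
force: [0.3, 0.1, -1.4]
gripper_width: 0.0511
```

Run:
```python
from h import *
from station import r
q=r.sense();print(q["ee_pos"],q["eef_rot"].round(3));go(q,.549,-.305,.04,80)
```

```text
[ 0.56422928 -0.2936058   0.09427751] [[ 0.142  0.97  -0.195]
 [ 0.99  -0.14   0.026]
 [-0.002 -0.196 -0.981]]
offset [-13.3  -2.5  55.9] turn 0.031558436335254784
```

Emit:
{"op": "step_arm", "data": {"offset": [[-4,0,0],[-6,-1,0],[-3,-1,4],[0,0,8],[0,0,10],[0,0,5],[0,0,0],[0,0,0]], "turn": [0,0,0,0,0,0,0,0]}}

```text
t: 42.07
ee_pos: [0.5562, -0.3084, 0.0678]
eef_rot: [[0.143, 0.971, -0.19], [0.99, -0.141, 0.024], [-0.004, -0.191, -0.982]]
force: [0.3, 0.6, -1.4]
gripper_width: 0.0511
```

Run:
```python
from h import *
from station import r
s=r.snapshot("wrist");cv2.imwrite("pics/w12.png",s["color"][:,:,::-1])
q=r.sense();print(q["ee_pos"],q["eef_rot"].round(3));go(q,.549,-.305,.04,80)
```

```text
[ 0.55611484 -0.30836042  0.06778074] [[ 0.143  0.971 -0.19 ]
 [ 0.99  -0.141  0.024]
 [-0.004 -0.191 -0.981]]
offset [ 2.4 -2.1 28.7] turn 0.030721749398937587
```

View pics/w12.png

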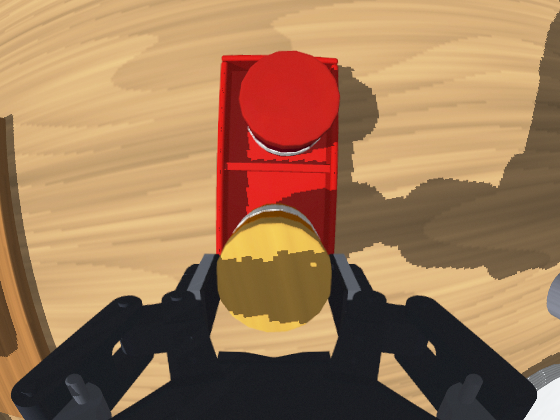

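Honey (274,265) is lined up over the far red compartment. The jam stands in the near one.

Emit:
{"op": "step_arm", "data": {"offset": [[1,-1,5],[1,-1,7],[0,0,7],[0,0,4],[0,0,0],[0,0,0]], "turn": [0,0,0,0,0,0]}}

```text
t: 42.62
ee_pos: [0.55, -0.3066, 0.0642]
eef_rot: [[0.145, 0.971, -0.19], [0.989, -0.145, 0.016], [-0.012, -0.191, -0.982]]
force: [0.2, 0.3, -2.2]
gripper_width: 0.0512
```

Emit:
{"op": "step_arm", "data": {"offset": [[0,0,3],[0,0,2]], "turn": [0,0]}}

```text
t: 42.78
ee_pos: [0.5486, -0.3064, 0.0614]
eef_rot: [[0.145, 0.971, -0.192], [0.989, -0.145, 0.016], [-0.013, -0.192, -0.981]]
force: [-5.5, 1.0, 18.1]
gripper_width: 0.0519
```

Contact came 20 mm too early, so the jar is on a rim or divider. Lift slightly and measure.

Emit:
{"op": "step_arm", "data": {"offset": [[0,0,-5],[0,0,-5],[0,0,0],[0,0,0]], "turn": [0,0,0,0]}}

```text
t: 43.12
ee_pos: [0.5498, -0.306, 0.0699]
eef_rot: [[0.145, 0.97, -0.194], [0.989, -0.144, 0.017], [-0.012, -0.194, -0.981]]
force: [-0.1, 0.4, -2.3]
gripper_width: 0.0512
```

Run:
```python
from h import *
from station import r
s=r.snapshot("wrist");q=r.sense();e=q["ee_pos"];print(e,q["force"])
im=s["color"]
import pickle;pickle.dump(s,open("w13.pkl","wb"))
# expected outline of jar base (upright at tcp) and of compartment rim
yaw=np.radians(-10);C=np.array([.5085,-.298]);X=np.array([np.cos(yaw),np.sin(yaw)]);Y=np.array([-X[1],X[0]])
out=im[:,:,::-1].copy()
def draw(P,col):cv2.polylines(out,[proj(s,P).round().astype(np.int32)],True,col,1)
for sx,sy in((.0795,.041),):
    P=[np.r_[C+a*sx*X+b*sy*Y,.03] for a,b in((1,1),(1,-1),(-1,-1),(-1,1))];draw(P,(255,255,0))
t=np.linspace(0,6.28,60)
draw(np.c_[e[0]+.027*np.cos(t),e[1]+.027*np.sin(t),0*t+e[2]-.0354],(0,255,0))
a=cv2.resize(out[30:350,150:400],(469,600))
sd=r.snapshot("side");b=proj(sd,e,False)[0].astype(int);print(b)
c=cv2.resize(sd["color"][max(b[1]-90,0):b[1]+70,b[0]-45:b[0]+43][:,:,::-1],(330,600))
cv2.imwrite("pics/p13.png",np.hstack([a,c]))
```

```text
[ 0.54984753 -0.30597573  0.06989174] [ 0.48820972 -0.9983579  -1.58386997]
[413 263]
```

The picture limit is reached, so I'll go on numerically with pixel profiles and rays.

Run:
```python
from h import *;import pickle
s=pickle.load(open("w13.pkl","rb"));hsv=cv2.cvtColor(s["color"],cv2.COLOR_RGB2HSV)
for u in(255,275,295):
    print(u,[(v,*map(int,hsv[v,u])) for v in range(130,262,3)])
e=[.5498,-.306,.0699]
print("base near edge/exp", proj(s,[[e[0]-.0016-.027,e[1],.0345],[e[0]-.0287,e[1],.041],[.5085-.0025,-.298,.03],[.5085+.0025,-.298,.03]]).round())
v=190;print([(u,*map(int,hsv[v,u])) for u in range(200,350,3)])
```

```text
255 [(130, 2, 218, 206), (133, 1, 215, 208), (136, 1, 216, 207), (139, 1, 212, 209), (142, 1, 216, 207), (145, 1, 214, 212), (148, 0, 210, 154), (151, 178, 56, 205), (154, 1, 217, 228), (157, 1, 216, 228), (160, 1, 218, 228), (163, 1, 218, 227), (166, 1, 217, 228), (169, 0, 197, 124), (172, 1, 210, 146), (175, 1, 215, 229), (178, 1, 221, 228), (181, 1, 218, 229), (184, 1, 220, 229), (187, 1, 218, 229), (190, 1, 218, 229), (193, 1, 217, 229), (196, 1, 218, 228), (199, 1, 220, 228), (202, 1, 218, 229), (205, 1, 221, 227), (208, 1, 219, 228), (211, 1, 217, 229), (214, 1, 222, 227), (217, 20, 3, 231), (220, 17, 221, 112), (223, 19, 163, 167), (226, 22, 164, 238), (229, 22, 163, 242), (232, 22, 163, 241), (235, 22, 163, 241), (238, 22, 162, 241), (241, 22, 162, 240), (244, 22, 163, 240), (247, 22, 163, 240), (250, 21, 162, 240), (253, 21, 161, 239), (256, 22, 164, 239), (259, 21, 164, 237)]
275 [(130, 1, 214, 205), (133, 1, 217, 206), (136, 1, 215, 206), (139, 1, 218, 206), (142, 1, 215, 206), (145, 1, 215, 206), (148, 1, 216, 204), (151, 1, 214, 206), (154, 1, 214, 206), (157, 1, 211, 15
[... 1980 characters left out ...]
, 0, 204, 121), (248, 1, 218, 228), (251, 1, 220, 229), (254, 1, 217, 229), (257, 0, 214, 230), (260, 1, 218, 228), (263, 1, 217, 228), (266, 1, 218, 228), (269, 1, 217, 228), (272, 0, 215, 228), (275, 1, 218, 228), (278, 1, 218, 228), (281, 1, 218, 228), (284, 0, 218, 228), (287, 0, 217, 228), (290, 1, 219, 228), (293, 1, 217, 228), (296, 1, 220, 228), (299, 1, 220, 228), (302, 1, 215, 229), (305, 1, 219, 228), (308, 1, 218, 228), (311, 1, 218, 228), (314, 1, 222, 227), (317, 1, 220, 228), (320, 1, 220, 227), (323, 1, 228, 197), (326, 1, 230, 145), (329, 1, 228, 220), (332, 1, 226, 192), (335, 13, 121, 118), (338, 16, 107, 119), (341, 17, 107, 117), (344, 16, 104, 118), (347, 18, 109, 115)]
```

Run:
```python
from h import *;import pickle
from station import r
s=pickle.load(open("w13.pkl","rb"));q=r.sense();R=q["eef_rot"];g=q["ee_pos"]-R[:,2]*.0187
print("cam",-s["R"].T@s["t"])
# jar pivoted about grasp point (jaw axis) by lean a (bottom toward +x positive); grip 0.054 above base
hsv=cv2.cvtColor(s["color"],cv2.COLOR_RGB2HSV)
yl=[v for v in range(180,360) if 14<hsv[v,275,0]<30 and hsv[v,275,1]>100];print("lid/amber rows",yl[0],yl[-1])
Y=R[:,0];
for a in(-.05,0,.1,.2,.3,.4):
  for h in(.054,):
    ax=np.array([-np.sin(a),0,np.cos(a)]);n=np.array([np.cos(a),0,np.sin(a)])
    b=g-h*ax;t=b+.075*ax
    print(a,proj(s,[b-.027*n,b+.02*ax-.027*n,t-.027*n,t+.027*n]).round()[:,1],"base edge z",(b-.027*n)[2].round(4),(b+.027*n)[2].round(4),"x",(b-.027*n)[0].round(3),(b+.027*n)[0].round(3))
```

```text
cam [ 0.51386999 -0.29819258  0.24782543]
lid/amber rows 215 356
-0.05 [197. 201. 215. 328.] base edge z 0.0356 0.0329 x 0.524 0.578
0 [201. 203. 212. 327.] base edge z 0.0342 0.0342 x 0.526 0.58
0.1 [209. 209. 207. 325.] base edge z 0.0317 0.0371 x 0.532 0.586
0.2 [217. 214. 203. 322.] base edge z 0.0299 0.0406 x 0.538 0.591
0.3 [226. 220. 199. 319.] base edge z 0.0286 0.0446 x 0.543 0.595
0.4 [234. 227. 197. 315.] base edge z 0.0279 0.049 x 0.549 0.599
```

Profiles show the jar sits about 5 mm further +x in the grip and the compartment about 4 mm nearer than I assumed, so its far edge caught the far wall. Shift back about 14 mm.

Emit:
{"op": "step_arm", "data": {"offset": [[0,0,-3],[0,-4,0],[0,-5,0],[0,-4,0],[0,0,0],[0,0,0]], "turn": [0,0,0,0,0,0]}}

```text
t: 43.72
ee_pos: [0.5352, -0.3037, 0.0746]
eef_rot: [[0.145, 0.97, -0.196], [0.989, -0.144, 0.018], [-0.011, -0.197, -0.98]]
force: [-0.2, -0.0, -2.2]
gripper_width: 0.0513
```

```bash
cat > prof.py <<'E'
from h import *
from station import r
s=r.snapshot("wrist");q=r.sense();print(q["ee_pos"],q["eef_rot"][:,2],q["force"]);go(q,.538,-.305,.04)
hsv=cv2.cvtColor(s["color"],cv2.COLOR_RGB2HSV).astype(int)
for u in(250,275,300):
    h=hsv[:,u];am=[v for v in range(120,360) if 14<h[v,0]<30 and h[v,1]>120 and v>150]
    red=[v for v in range(60,am[0]) if (h[v,0]<6 or h[v,0]>174) and h[v,1]>190]
    dk=[v for v in red if h[v,2]<135];print(u,"amber from",am[0],"red to",red[-1],"dark rows",dk)
v=200;print([u for u in range(180,380) if hsv[v,u,0]<6 and hsv[v,u,1]>190][::200] ,[u for u in range(180,380) if hsv[v,u,0]<6 and hsv[v,u,1]>190][-1])
for x in(.50,.505,.51,.58,.585):print(x,proj(s,[x,-.3,.03]).round())
E
python3 prof.py
```

```text
[ 0.53510732 -0.30376818  0.0745769 ] [-0.19651981  0.01759203 -0.98034203] [-0.21312568 -0.59113322 -2.25307092]
offset [-0.4  9.8 33.3] turn None
250 amber from 222 red to 217 dark rows [93, 94, 95, 96, 97, 98, 99, 190, 191, 192, 193]
275 amber from 215 red to 210 dark rows [191, 192, 193, 194]
300 amber from 223 red to 218 dark rows [189, 190, 191, 192, 193, 194, 200, 201, 202, 203, 204, 205, 206, 207, 208, 209, 210, 211, 212, 213, 214, 215, 216, 217, 218]
[217] 332
0.5 [[272. 183.]]
0.505 [[273. 190.]]
0.51 [[274. 197.]]
0.58 [[288. 294.]]
0.585 [[289. 300.]]
```

Emit:
{"op": "step_arm", "data": {"offset": [[0,1,4],[0,1,8],[0,0,8],[0,0,6],[0,0,3],[0,0,0],[0,0,0]], "turn": [0,0,0,0,0,0,0]}}

```text
t: 44.35
ee_pos: [0.5308, -0.3032, 0.0414]
eef_rot: [[0.145, 0.97, -0.197], [0.989, -0.144, 0.018], [-0.011, -0.198, -0.98]]
force: [-0.9, 0.1, -1.3]
gripper_width: 0.051
```

Emit:
{"op": "step_arm", "data": {"offset": [[0,0,3],[0,0,2]], "turn": [0,0]}}

```text
t: 44.52
ee_pos: [0.5337, -0.3036, 0.0391]
eef_rot: [[0.145, 0.971, -0.19], [0.989, -0.144, 0.017], [-0.011, -0.191, -0.982]]
force: [0.6, 0.9, 11.0]
gripper_width: 0.0512
```

Floor contact at the right height. Release and back off.

Emit:
{"op": "step_arm", "data": {"offset": [[0,0,0],[0,0,0],[0,0,0],[0,0,0],[0,0,0],[0,0,-8],[0,0,-20],[0,0,-30],[0,0,-30],[0,0,-30],[0,0,-20],[0,0,0]], "turn": [0,0,0,0,0,0,0,0,0,0,0,0], "jaw": 82}}

```text
t: 45.52
ee_pos: [0.5603, -0.3055, 0.1829]
eef_rot: [[0.145, 0.971, -0.193], [0.989, -0.144, 0.018], [-0.01, -0.193, -0.981]]
force: [0.8, 0.0, 0.3]
gripper_width: 0.0818
```

Emit:
{"op": "step_arm", "data": {"offset": [[0,-10,-10],[0,-20,-10],[0,-20,-10],[0,-20,0],[0,-20,0],[0,-10,0],[0,0,0],[0,0,0]], "turn": [0,0,0,0,0,0,0,0]}}

```text
t: 46.18
ee_pos: [0.4641, -0.2899, 0.2338]
eef_rot: [[0.144, 0.971, -0.193], [0.99, -0.143, 0.018], [-0.01, -0.194, -0.981]]
force: [-0.6, -0.9, -0.2]
gripper_width: 0.0818
```

Run:
```python
from h import *
from station import r
print(r.sense()["ee_pos"],r.sense()["force"])
K=dict(salt=((0,0,150),(179,50,255),.078),pepper=((0,0,0),(179,255,60),.078),mustard=((22,150,120),(34,255,255),.074),jam=((0,170,60),(179,255,255),.075),honey=((10,130,120),(22,255,255),.075),relish=((50,80,40),(85,255,255),.075))
E=dict(salt=(.47,.289),pepper=(.539,.281),mustard=(.617,.272),jam=(.472,-.29),honey=(.541,-.303),relish=(.57,.115))
for n in("top","wrist","side"):
    s=r.snapshot(n);f=n=="wrist"
    for k,(lo,hi,z) in K.items():
        p=proj(s,[*E[k],z],f)[0].astype(int)
        try:
            x0,y0=max(p[0]-(45 if f else 17),0),max(p[1]-(45 if f else 17),0);c=blob(s["color"],lo,hi,(x0,y0,max(p[0]+(45 if f else 17),0),max(p[1]+(45 if f else 17),0)))
            e=cv2.minEnclosingCircle(c);print(n,k,"exp",p,"got",np.round(e[0]),round(e[1]),cv2.boundingRect(c),ray(s,e[0],z,f).round(3)[0])
        except Exception as ex: print(n,k,p,"none")
```

```text
[ 0.46411443 -0.28991227  0.23382069] [-0.5887709  -0.85404187 -0.20123289]
top salt exp [158 208] got [163. 209.] 14 (150, 199, 25, 19) [0.468 0.28 ]
top pepper exp [162 178] got [168. 181.] 14 (156, 169, 23, 24) [0.532 0.269]
top mustard exp [166 145] got [168. 146.] 13 (156, 134, 25, 25) [0.616 0.27 ]
top jam exp [418 192] got [416. 191.] 22 (401, 175, 32, 34) [ 0.475 -0.286]
top honey exp [420 162] got [420. 162.] 13 (408, 150, 23, 25) [ 0.542 -0.303]
top relish exp [236 160] got [237. 161.] 12 (225, 149, 24, 25) [0.569 0.114]
wrist salt [616 168] none
wrist pepper [615 209] none
wrist mustard [609 254] none
wrist jam exp [275 223] got [273. 226.] 53 (239, 184, 70, 84) [ 0.475 -0.293]
wrist honey exp [272 287] got [272. 285.] 27 (247, 262, 51, 50) [ 0.539 -0.303]
wrist relish exp [561 246] got [556. 248.] 18 (544, 230, 16, 37) [0.57  0.103]
side salt exp [234 152] got [235. 151.] 7 (229, 146, 13, 11) [0.475 0.293]
side pepper exp [256 145] got [252. 146.] 2 (251, 145, 2, 4) [0.526 0.284]
side mustard exp [279 139] got [282. 145.] 6 (277, 142, 11, 9) [0.601 0.241]
side jam exp [381 274] got [385. 278.] 17 (370, 263, 28, 28) [ 0.469 -0.301]
side honey exp [409 263] got [409. 268.] 14 (398, 259, 25, 21) [ 0.529 -0.312]
side relish exp [299 168] got [308. 176.] 0 (308, 176, 1, 1) [0.567 0.074]
```

Run:
```python
from h import *;import pickle
s=pickle.load(open("w8.pkl","rb"));print("cam",-s["R"].T@s["t"])
print("salt cap",ray(s,(283,55),.083,True),"pepper cap",ray(s,(273,140),.083,True))
X=.470;
for n,x,y in(("salt",.470,.290),("pepper",.538,.281)):print(n,"proj top/foot centre",proj(s,[[x,y,.083],[x,y,.005]]).round(),"foot far edge",proj(s,[x+.021,y,.01]).round())
v=cv2.cvtColor(s["color"],cv2.COLOR_RGB2HSV).astype(int)
print([(r_,*v[r_,283]) for r_ in range(22,112,4)])
```

```text
cam [0.54220006 0.28058645 0.33167253]
salt cap [[0.47691528 0.29072467]] pepper cap [[0.54277678 0.27880596]]
salt proj top/foot centre [[281.  47.]
 [280.  68.]] foot far edge [[281.  87.]]
pepper proj top/foot centre [[275. 134.]
 [275. 135.]] foot far edge [[277. 156.]]
[(22, np.int64(110), np.int64(216), np.int64(136)), (26, np.int64(110), np.int64(214), np.int64(131)), (30, np.int64(100), np.int64(3), np.int64(223)), (34, np.int64(98), np.int64(5), np.int64(226)), (38, np.int64(98), np.int64(4), np.int64(228)), (42, np.int64(90), np.int64(4), np.int64(234)), (46, np.int64(98), np.int64(4), np.int64(240)), (50, np.int64(100), np.int64(3), np.int64(243)), (54, np.int64(90), np.int64(3), np.int64(242)), (58, np.int64(100), np.int64(3), np.int64(240)), (62, np.int64(100), np.int64(3), np.int64(237)), (66, np.int64(105), np.int64(4), np.int64(236)), (70, np.int64(98), np.int64(4), np.int64(233)), (74, np.int64(105), np.int64(4), np.int64(230)), (78, np.int64(96), np.int64(8), np.int64(150)), (82, np.int64(160), np.int64(6), np.int64(138)), (86, np.int64(165), np.int64(8), np.int64(135)), (90, np.int64(158), np.int64(8), np.int64(129)), (94, np.int64(109), np.int64(208), np.int64(222)), (98, np.int64(109), np.int64(208), np.int64(243)), (102, np.int64(109), np.int64(213), np.int64(213)), (106, np.int64(108), np.int64(210), np.int64(242)), (110, np.int64(108), np.int64(209), np.int64(243))]
```

```bash
python3 -c "
from station import r
print(r.job_done())"
```

```text
the job is handed in; nothing more can be done
None
```

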